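# Crank a block tight in the bench press

## Robot

A 6-joint arm with a two-finger parallel gripper is mounted at the origin on a cart in front of the work surface, level with it; the furniture and walls round the work are solid. World frame = base frame: x ahead of the robot, y to its left, z up, the work surface at z = 0. Lengths are in m, angles in degrees, forces in N, time in s.
With the tool pointing down it reaches from about 0.275 to 0.75 m from the base axis. Payload 10.2 kg.
Tool frame: the origin (TCP) lies on the centre line of the jaws, within the pads' length; the fingertips stand 8 mm ahead of it and the grasp point (between the pads) lies 11 mm behind it; x points along the fingers, y is the direction in which the jaws open and shut, and the axes are right-handed (so a half turn about x gives the same grasp; the last joint's range is limited). The gripper opens to 88 mm and grips with 3 to 60 N. Pads are 18 mm wide; open, the fingers measure 123 mm over their backs; the gripper's body (75 mm by 187 mm) begins 45 mm behind the grasp point.
Start: joints at [-85.795, 17.928, 85.812, -0, 76.261, -12.8], TCP at [0.154, -0.502, 0.213] pointing down, gripper open.
Joint ranges: [-168.41, 168.41], [-55.51, 124.54], [10.69, 146.95], [-70.63, 250.63], [1, 178], [-165.06, 165.06]. Speed limits (degrees/s): [136.94, 136.94, 172.46, 180, 180, 180].

## Interface

Orientations are given as a 3x3 rotation matrix whose columns are the frame's x, y, z axes.
In Python, from rig import robot, viewer, boxes_of, silhouettes, tip_of gives the robot as it stands.
- The arm moves only by the tool drive_tool, never from a script. Its argument "motion" is one flat list of numbers, 5 for each row, row after row: the shift along the tool's x, y, z in cm, then the turn about the tool's x in rad, then the opening in per cent of the stroke, from 0 (shut) to 100 (fully open). A call has 1 to 8 rows; each row shifts and turns the commanded pose from where the row before left it, along the tool's axes as they then stand; what a row does not reach is not made up. A row lasts 1/10 s, in which the tool goes at most 50 mm and 8.59 degrees, less where a joint would pass 70% of its speed; a pose out of reach is approached as far as the arm can. A call is refused whole if a number of a shift passes 5 or a number of a turn 0.15, either way. A call with a gripper value outside its range is refused whole. The fingers move at their own pace and stop on an object; the grip force is fixed at half the most. Time passes only in rows, so rows that do not move let the fingers close. It gives the time, the measured TCP pose, the force and the opening at its end, in the units of the state.
- robot.read_state(): the state, without advancing time (a new reading comes with each control period).
- viewer.capture(name): name is "scene" or "top"; returns a dict with "img" (420x560x3 uint8, red, green, blue), "depth" (420x560 float32, m along the optical axis (not along the pixel's ray), 0 where there is no reading), "fx", "fy", "cx", "cy" (pixels), "R" (3x3) and "t" (3): a world point X has camera coordinates R X + t. Camera axes: x right, y down, z forward; pixel columns grow to the right and rows downward; lengths in m; the calibration is good to about 2 mm. A picture is of the moment at which its call begins.
- robot.finish_job(): hands the job in, once; it reports no verdict.
Trained networks look in a picture, given as the dict that the camera call returned (one of the last four; its "shot" number tells which), for a name from the list of things; names that differ only in an ending like _2 or _b are one class to them, and where a whole thing is asked for, a point or a joint stands for the part that bears it (a point fixed in the world has none). Each returns a list of dicts, best first, with "conf" (0 to 1); they miss things now and then, are a little off and sometimes report something else, mostly with a low value. They report only what shows in the picture. A call takes as long as a camera call. They do not tell look-alikes from the thing itself.
- boxes_of(picture, label): "bbox" ([left, top, right, bottom] in pixels, round what is visible of it).
- silhouettes(picture, label): "mask" (420x560 bool, what is visible of it) and "bbox" ([left, top, right, bottom] in pixels, round what is visible of it).
- tip_of(picture, label): "uv" ([column, row] in pixels: a listed point, or the origin of a listed thing).
The state is a dict: "t": time; "joint_pos": joint angles; "joint_velocities": joint speeds; "tau": joint torques, N m; "tool_pos": TCP position; "eef_rot": TCP orientation; "contact_force": force on the tool from outside, world axes, zero at the start; "wrist_torque": the same for the moment, N m; "opening": opening from 0.0 (shut) to 1.0 (fully open).
Only numpy, scipy, OpenCV 4.12 (cv2) and the standard library are available. Lean on these libraries where they do the work, as an engineer would, in place of code of your own. Each camera call takes 0.05 s, during which the arm holds its last target.

## Task

Lay the small thick hardwood block (the shorter and thicker of the two loose blocks) flat and lengthways, midway across, in the open bench press, between its jaw and its end stop, and let go of it. Then take the crank by its loose grip sleeve and, keeping hold of the sleeve for as long as the crank turns, wind it clockwise (seen from above) until the block is pressed end to end against the stop and the handle needs clearly more effort, about half as much again as when it runs free; do not force it further, or the wood is bruised. Let go and leave the block held in the press and the other things where they lie.

Things in the scene. Friction and masses are not known exactly. Their poses are not given: they have to be found in the camera images.
- press: Grey rack-and-pinion press fixed to the bench: base plate 100 x 345 x 10 mm, y = +65 to -280 mm; gearbox 70 x 80 mm, 59 mm high, under the crank. Origin: on the bench under the crank axis; z up, x across, -y the way the jaw travels to the end stop. Jaw, its wooden pad and the stop are 60 mm wide and reach 38 mm above the bench.
- bed (a point): Point on top of the base plate (10 mm above the bench), midway across, at press y = -130 mm: a good place for the block's middle. Axes as the press. The end stop's face is bolted somewhere from press y = -190 to -220 mm; that place is not reported and must be felt or seen.
- crank_axis (a point): Point on the crank's vertical axis, at the height of the middle of the sleeve, 109 mm above the bench. Axes as the press. Running free, the crank drags with about 7 N at the sleeve along its path while it moves (less is felt when the hand has stopped); each newton of clamping adds 0.12 N. It stays where it is left, up to about 55 N of clamping.
- sleeve: Black upright grip sleeve, 26 mm diameter, 62 mm long (78 to 140 mm above the bench), spins freely on the crank's pin 50 mm from the crank axis. Origin at its middle, z along it. The rest of the press lies below 80 mm except the pin's end just above the sleeve (145 mm), so take it from above with any yaw; the hand need not turn while cranking.
- crank (a joint): Crank angle, rad: 0 with the arm at press +y, grows clockwise seen from above, driving the jaw 6 mm per rad. The pad's face is at press y = -(70 mm + 6 mm per rad); springs behind it give about 10 N per mm. Clamping takes 0.9 to 1.9 turns. About 35 N of clamping (some 11 N at the sleeve) is right, under 20 N loose, over 65 N bruises the wood.
- block_center (a point): Middle of the block to clamp: plain light hardwood, 42 (x) x 85 (y) x 30 (z) mm, lying loose on the bench. It goes in with its y along the press's y, either way round.
- offcut_center (a point): Middle of the other loose block, 50 x 120 x 24 mm, longer and flatter; leave it alone.
- sanding_center (a point): Middle of a cork sanding block, 60 x 105 x 29 mm; leave it alone. Beside it stands a tall wooden paper rack, fixed, over x 0.70 to 0.95 m and y 0.10 to 0.40 m, higher than the hand: pass in front of it.
- brush_center (a point): Middle of a bench brush, 42 x 177 x 41 mm; leave it alone.
- block: The block to clamp, as a whole; origin at the centre of its underside, axes as for its middle.
Mind the look-alikes: they are no part of the job. Leave any pink, purple or turquoise look-alike of the block alone.

How it is judged:
By the outcome, as a careful person would: the job done as asked, in the order asked, and still so for the second after the job is handed in, with the robot touching nothing.
It also fails if it takes over 72 s, if anything falls off the work surface, if the arm or the gripper's body presses on something with over 40 N, if the wrist force passes 120 N, or if a joint passes its speed limit or range.

## Working session

There is one attempt and no reset: what is moved stays moved. The work goes in short steps, Python scripts to look and compute and a tool call to move; the robot and the scene stay as the last step left them, time stands still between calls to the robot, and variables do not carry over. Pictures are saved under pics/ and viewed, and the job is handed in when it is done.

Besides the shell and the picture viewer there is one more tool, called after "Call:" as name(argument=value, ...) on one line, values as JSON. drive_tool: Moves the arm, as the interface text tells. Its arguments: {"type":"object","properties":{"motion":{"type":"array"}},"required":["motion"]}

```bash
ls; mkdir -p pics
cat > h.py <<'E'
from rig import robot, viewer, boxes_of, silhouettes, tip_of
import numpy as np, cv2
np.set_printoptions(precision=4,suppress=True)
def save(p,n): cv2.imwrite('pics/'+n+'.png',cv2.cvtColor(p['img'],cv2.COLOR_RGB2BGR))
def ray(p,uv):
    d=np.array([(uv[0]-p['cx'])/p['fx'],(uv[1]-p['cy'])/p['fy'],1.]); R=np.array(p['R']);t=np.array(p['t'])
    return -R.T@t, R.T@d
def atz(p,uv,z):
    o,d=ray(p,uv); return o+d*(z-o[2])/d[2]
def cloud(p):
    v,u=np.mgrid[0:420,0:560]; z=p['depth']; c=np.stack([(u-p['cx'])/p['fx']*z,(v-p['cy'])/p['fy']*z,z],-1)
    return (c-np.array(p['t']))@np.array(p['R'])
def proj(p,X):
    c=np.array(p['R'])@np.array(X)+np.array(p['t']); return np.array([p['fx']*c[0]/c[2]+p['cx'],p['fy']*c[1]/c[2]+p['cy']])
E
python3 - <<'E'
from h import *
for n in ['scene','top']:
    p=viewer.capture(n); save(p,n+'0'); np.savez('pics/'+n+'0.npz',**p)
    C=cloud(p)
    for l in ['press','bed','crank_axis','sleeve','block_center','offcut_center','sanding_center','brush_center','block']:
        print(n,l,[(np.round(d['uv']),round(d['conf'],2)) for d in tip_of(p,l)][:3])
s=robot.read_state(); print(s)
E
```

```text
pics
scene press [(array([240., 256.]), 0.94)]
scene bed [(array([271., 237.]), 0.94)]
scene crank_axis [(array([234., 230.]), 0.59)]
scene sleeve []
scene block_center [(array([365., 228.]), 0.9), (array([376., 213.]), 0.74), (array([366., 194.]), 0.66)]
scene offcut_center [(array([335., 206.]), 0.49)]
scene sanding_center [(array([162., 248.]), 0.77)]
scene brush_center [(array([165., 307.]), 0.68), (array([268., 237.]), 0.28)]
scene block [(array([362., 229.]), 0.58), (array([368., 194.]), 0.55), (array([346., 253.]), 0.52)]
top press [(array([216., 220.]), 0.56)]
top bed [(array([263., 212.]), 0.96)]
top crank_axis [(array([216., 217.]), 0.91)]
top sleeve [(array([197., 206.]), 0.44)]
top block_center [(array([276., 265.]), 0.96), (array([427., 190.]), 0.94), (array([374., 255.]), 0.71)]
top offcut_center [(array([367., 200.]), 0.95)]
top sanding_center [(array([142., 170.]), 0.64)]
top brush_center [(array([126., 266.]), 0.8)]
top block [(array([272., 266.]), 0.93), (array([408., 236.]), 0.77), (array([374., 258.]), 0.73)]
{'t': 1.0, 'joint_pos': array([-85.7958,  17.9277,  85.8099,  -0.0006,  76.2619, -12.8018]), 'joint_velocities': array([ 0.0242,  0.0219, -0.0346, -0.0234, -0.0292,  0.0336]), 'tau': array([ -0.0015, -40.2113, -25.2417,   0.0694,   0.0319,  -0.    ]), 'tool_pos': array([ 0.1535, -0.5021,  0.2132]), 'eef_rot': array([[-0.    ,  0.2925, -0.9563],
       [-0.    , -0.9563, -0.2925],
       [-1.    ,  0.    ,  0.    ]]), 'contact_force': array([-0.2621, -0.0464,  0.2354]), 'wrist_torque': array([ 0.0249, -0.0202, -0.0176]), 'opening': 0.9990200813882895}
```

View pics/scene0.png

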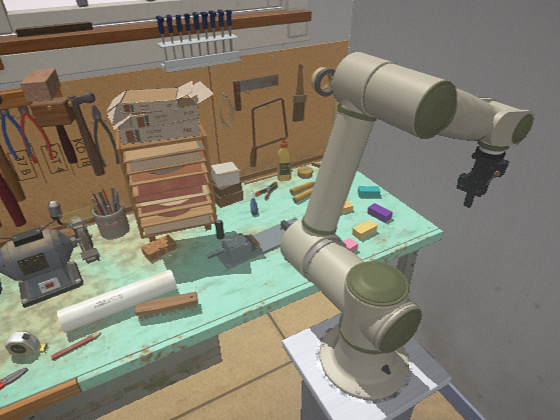

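View pics/top0.png

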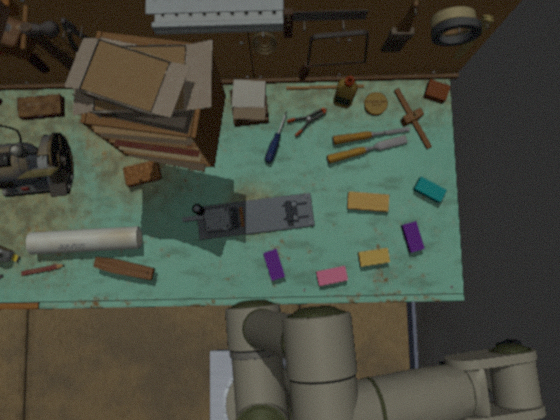

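The top view shows the light wood block at about (374,257), the longer offcut at (368,202), and purple, pink and turquoise decoys. The press runs from (197,220) to (313,212), with the sleeve at about (198,210).

Run:
```python
from h import *
p=dict(np.load('pics/top0.npz')); C=cloud(p)
print('cam',-p['R'].T@p['t'],p['fx'])
hsv=cv2.cvtColor(p['img'],cv2.COLOR_RGB2HSV)
for c in [(374,257),(368,202)]:
    print(hsv[c[1],c[0]],C[c[1],c[0]])
    m=(cv2.inRange(hsv,(10,90,90),(28,255,255))>0)
    n,l=cv2.connectedComponents(m.astype(np.uint8)); k=l==l[c[1],c[0]]
    pts=C[k]; top=pts[pts[:,2]>np.median(pts[:,2])-.006]
    r=cv2.minAreaRect((top[:,:2]*1000).astype(np.float32)); print(k.sum(),np.median(pts[:,2]),r)
# press
img=p['img'][170:270,170:340]; cv2.imwrite('pics/press.png',cv2.resize(cv2.cvtColor(img,cv2.COLOR_RGB2BGR),None,fx=4.7,fy=4.7,interpolation=cv2.INTER_CUBIC))
H=C[...,2]; 
hm=np.clip(H[170:270,170:340]*1000/150*255,0,255).astype(np.uint8)
cv2.imwrite('pics/pressh.png',cv2.resize(cv2.applyColorMap(hm,2),None,fx=4.7,fy=4.7,interpolation=cv2.INTER_NEAREST))
reg=np.zeros(H.shape,bool); reg[185:245,185:325]=1
b=reg&(H>.006)&(H<.014); r=cv2.minAreaRect((C[b][:,:2]*1000).astype(np.float32)); print('base',r,b.sum())
s=reg&(H>.12); print('sleeve',s.sum(),np.median(C[s],0),C[s].min(0),C[s].max(0))
for l,z in [('bed',.01),('crank_axis',.109),('press',0),('sleeve',.109)]:
    for d in tip_of(viewer.capture('top'),l)[:1]: print(l,atz(p,d['uv'],z),d['conf'])
```

```text
cam [ 0.3736 -0.0571  1.5188] 510.9543544220056
[ 22 137 140] [ 0.4096 -0.325   0.0266]
420 0.03075036028260896 ((394.30548095703125, -211.30950927734375), (40.17384338378906, 311.1622619628906), 8.240986824035645)
[ 21 144 129] [ 0.5712 -0.3154  0.0235]
665 0.024898614045189955 ((510.5796203613281, -200.09722900390625), (101.79971313476562, 382.7682189941406), 28.884368896484375)
base ((544.475830078125, 21.501220703125), (416.1256408691406, 177.14344787597656), 88.60693359375) 2296
sleeve 117 [0.5453 0.1667 0.1427] [ 0.3736 -0.0571  0.1218] [0.565  0.1843 1.5188]
bed [ 0.5464 -0.0086  0.01  ] 0.56
crank_axis [0.5313 0.1241 0.109 ] 0.7
press [0.5311 0.1352 0.    ] 0.9
sleeve [0.5551 0.1733 0.109 ] 0.44
```

View pics/press.png

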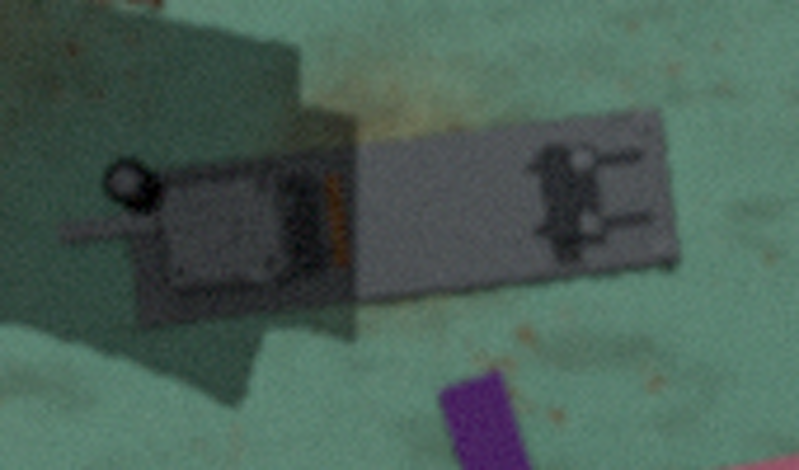

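View pics/pressh.png

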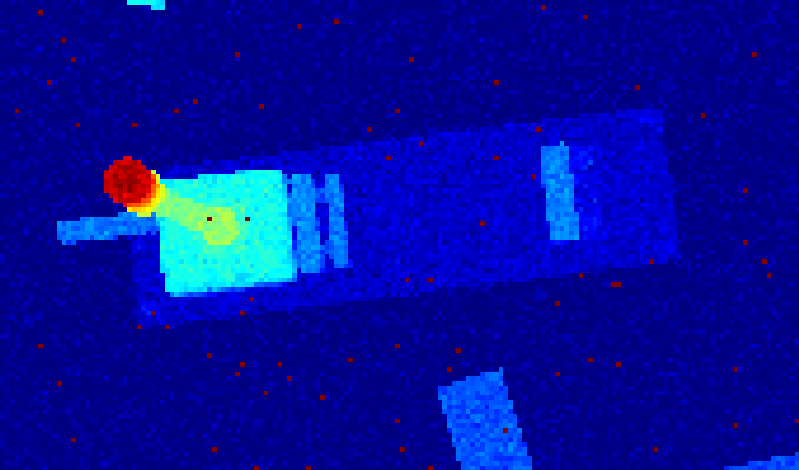

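```bash
cat > fit.py <<'E'
from h import *
def clean(m,seed=None):
    m=cv2.morphologyEx(m.astype(np.uint8),cv2.MORPH_CLOSE,np.ones((3,3),np.uint8)); m=cv2.morphologyEx(m,cv2.MORPH_OPEN,np.ones((3,3),np.uint8))
    n,l,st,_=cv2.connectedComponentsWithStats(m); k=1+np.argmax(st[1:,4]) if seed is None else l[seed[1],seed[0]]
    return l==k
def rect(P): return cv2.minAreaRect((P[:,:2]*1000).astype(np.float32))
E
python3 - <<'E'
from fit import *
p=dict(np.load('pics/top0.npz')); D=p['depth'];p['depth']=cv2.medianBlur(D,3); C=cloud(p); H=C[...,2]
hsv=cv2.cvtColor(p['img'],cv2.COLOR_RGB2HSV)
for c,z in [((374,257),.03),((368,202),.024)]:
    m=clean((hsv[...,1]>90)&(hsv[...,0]<28)&(abs(H-z)<.006),c); print(c,m.sum(),np.median(H[m]),rect(C[m]))
    ms=[s for s in []]
reg=np.zeros(H.shape,bool); reg[185:245,185:325]=1
# base: everything non-green (low saturation) region
S=hsv[...,1]; print('sat',S[212,265],S[225,205],S[250,240],S[240,200],S[185,300])
b=reg&(H>.0055)&(H<.2); b[:, :196]=0; b=clean(b); print('plate all',rect(C[b]), b.sum())
b2=b&(H<.016); 
# two long edges via per-column extremes on plate right part
E1=[];E2=[]
for u in range(250,308):
    r=np.where(b[:,u])[0]; 
    E1.append(atz(p,(u,r[0]-.5),.01)[:2]);E2.append(atz(p,(u,r[-1]+.5),.01)[:2])
for E in(E1,E2):
    f=cv2.fitLine(np.array(E,np.float32),cv2.DIST_HUBER,0,.001,.001).ravel(); print(f, np.degrees(np.arctan2(f[1],f[0])))
for nm,lo,hi,u0,u1 in [('stop',.028,.048,283,296),('jaw',.028,.048,232,246),('gear',.050,.066,200,236),('sleeve',.12,.17,185,206),('rack',.025,.05,180,200)]:
    m=reg&(H>lo)&(H<hi); m[:,:u0]=0;m[:,u1:]=0; m=m&(D>0); print(nm,m.sum(),np.median(C[m],0),rect(C[m]))
E
```

```text
(374, 257) 402 0.030740718833748168 ((410.8358459472656, -323.6881408691406), (40.23784637451172, 84.11968994140625), 6.879325866699219)
(368, 202) 644 0.02490181459943753 ((573.8525390625, -314.6817626953125), (118.31319427490234, 47.233245849609375), 83.526611328125)
sat 24 6 73 85 73
plate all ((541.4771728515625, 20.133758544921875), (107.87115478515625, 347.1660461425781), 4.399336338043213) 3907
[ 0.0966 -0.9953  0.5985 -0.0544] -84.45857
[ 0.1001 -0.995   0.4972 -0.0491] -84.25722
stop 121 [ 0.551  -0.0797  0.0368] ((550.0650024414062, -80.27041625976562), (57.63276290893555, 17.81899070739746), 5.3630242347717285)
jaw 194 [0.5314 0.073  0.0367] ((533.0193481445312, 68.91654968261719), (31.96999740600586, 62.075931549072266), 89.36941528320312)
gear 515 [0.524  0.12   0.0588] ((529.9786987304688, 126.7437973022461), (69.18012237548828, 80.06547546386719), 4.971935272216797)
sleeve 84 [0.5498 0.1716 0.1402] ((550.8311767578125, 172.18357849121094), (25.95624351501465, 25.145034790039062), 43.919830322265625)
rack 74 [0.5348 0.2025 0.0353] ((536.0970458984375, 203.36476135253906), (15.176548957824707, 44.73622512817383), 9.152565002441406)
```

```bash
cat > plan.py <<'E'
from h import *
from scipy.spatial.transform import Rotation as Ro
def plan(goal,yaw=None,n=8,nd=1,op=100,start=None,R0=None,noturn=False,ease=False):
    s=robot.read_state(); x=np.array(s['tool_pos'] if start is None else start,float); R=np.array(s['eef_rot'] if R0 is None else R0)
    rows=[]; x0=x.copy(); goal=np.array(goal,float)
    for i in range(n):
        f=(i+1)/n
        d=R.T@(x0+(goal-x0)*f-x)*100; d=np.round(d,nd)
        t=0
        if yaw is not None:
            cur=np.arctan2(R[1,1],R[0,1]); e=(cur-np.radians(yaw)+np.pi)%(2*np.pi)-np.pi
            t=np.round(np.clip(e/(1 if n-i<1 else (n-i)),-.15,.15),3)
        rows.append([*d,t,op]); x=x+R@d/100; R=R@Ro.from_rotvec([t,0,0]).as_matrix()
    print([v for r in rows for v in r.__iter__()] if 0 else ', '.join('%g'%(v+0) for r in rows for v in r)); print('end',x,np.degrees(np.arctan2(R[1,1],R[0,1])))
    return x,R
E
python3 - <<'E'
from plan import *
x,R=plan([.385,-.385,.16],-5,8)
plan([.411,-.324,.09],6.9,4,start=x,R0=R)
E
```

```text
0.7, -0.6, -3.2, -0.148, 100, 0.6, 0, -3.2, -0.148, 100, 0.7, 0.4, -3.3, -0.148, 100, 0.7, 0.8, -3.1, -0.149, 100, 0.6, 1.4, -2.9, -0.148, 100, 0.7, 1.7, -2.8, -0.149, 100, 0.7, 2.1, -2.4, -0.148, 100, 0.6, 2.5, -2.1, -0.149, 100
end [ 0.3848 -0.3849  0.1602] -4.9840097460719575
1.8, 0.5, -1.6, -0.052, 100, 1.7, 0.6, -1.5, -0.052, 100, 1.8, 0.7, -1.5, -0.052, 100, 1.7, 0.8, -1.5, -0.051, 100
end [ 0.4114 -0.324   0.0902] 6.876216616638253
```

Call:
drive_tool(motion=[0.7,-0.6,-3.2,-0.148,100,0.6,0,-3.2,-0.148,100,0.7,0.4,-3.3,-0.148,100,0.7,0.8,-3.1,-0.149,100,0.6,1.4,-2.9,-0.148,100,0.7,1.7,-2.8,-0.149,100,0.7,2.1,-2.4,-0.148,100,0.6,2.5,-2.1,-0.149,100])

```text
t: 2.2
tool_pos: [0.3859, -0.3841, 0.1599]
eef_rot: [[-0.0, 0.997, -0.081], [-0.0, -0.081, -0.997], [-1.0, -0.0, 0.0]]
contact_force: [0.7, -0.8, -0.1]
opening: 0.999
```

Call:
drive_tool(motion=[1.8,0.5,-1.6,-0.052,100,1.7,0.6,-1.5,-0.052,100,1.8,0.7,-1.5,-0.052,100,1.7,0.8,-1.5,-0.051,100,0,0,0,0,100])

```text
t: 2.7
tool_pos: [0.4112, -0.3218, 0.0885]
eef_rot: [[-0.003, 0.993, 0.122], [0.003, 0.122, -0.993], [-1.0, -0.002, -0.004]]
contact_force: [0.7, 0.5, 0.3]
opening: 1.002
```

Run:
```python
from plan import *
s=robot.read_state(); print(s['t'],s['contact_force'],s['tool_pos'],s['joint_pos'])
plan([.411,-.324,.014],6.9,4)
```

```text
2.7 [0.7314 0.518  0.3111] [ 0.4112 -0.3218  0.0885] [-50.9243  25.3598  95.2636   0.0119  59.6205 -57.9373]
1.9, 0, 0.1, 0, 100, 1.8, 0, 0, 0.001, 100, 1.9, 0, 0.1, 0, 100, 1.8, 0, 0, 0.001, 100
end [ 0.4112 -0.3235  0.0145] 6.892653623647567
```

Call:
drive_tool(motion=[1.9,0,0,0,100,1.9,0,0,0,100,1.9,0,0,0,100,1.5,0,0,0,100,0.4,0,0,0,100,0,0,0,0,40,0,0,0,0,35,0,0,0,0,30])

```text
t: 3.5
tool_pos: [0.4117, -0.3245, 0.0152]
eef_rot: [[0.001, 0.993, 0.119], [-0.001, 0.119, -0.993], [-1.0, 0.001, 0.001]]
contact_force: [-0.2, -0.4, -0.5]
opening: 0.748
```

Call:
drive_tool(motion=[0,0,0,0,20,0,0,0,0,20,0,0,0,0,20,0,0,0,0,20])

```text
t: 3.9
tool_pos: [0.4114, -0.324, 0.0143]
eef_rot: [[0.0, 0.993, 0.12], [-0.0, 0.12, -0.993], [-1.0, 0.0, 0.0]]
contact_force: [0.7, -0.6, -0.2]
opening: 0.383
```

Call:
drive_tool(motion=[0,0,0,0,20,0,0,0,0,20,0,0,0,0,20,0,0,0,0,20])

```text
t: 4.3
tool_pos: [0.4114, -0.324, 0.0142]
eef_rot: [[0.0, 0.993, 0.12], [0.0, 0.12, -0.993], [-1.0, 0.0, -0.0]]
contact_force: [-0.2, -0.1, -0.2]
opening: 0.203
```

Run:
```python
from h import *
p=viewer.capture('top'); save(p,'top1')
q=viewer.capture('scene'); save(q,'scene1'); 
cv2.imwrite('pics/scene1z.png',cv2.resize(cv2.cvtColor(q['img'][140:290,270:470],cv2.COLOR_RGB2BGR),None,fx=4,fy=4,interpolation=cv2.INTER_CUBIC))
```

```text
(no output)
```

View pics/top1.png

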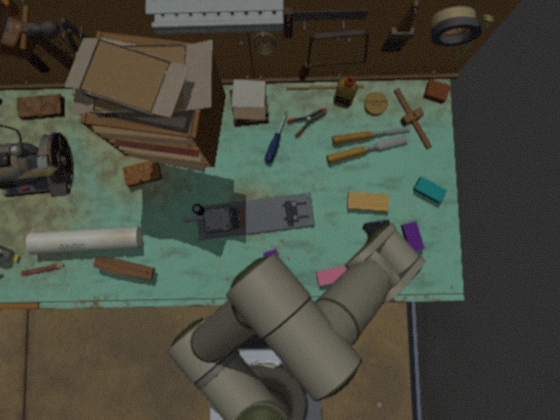

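View pics/scene1z.png

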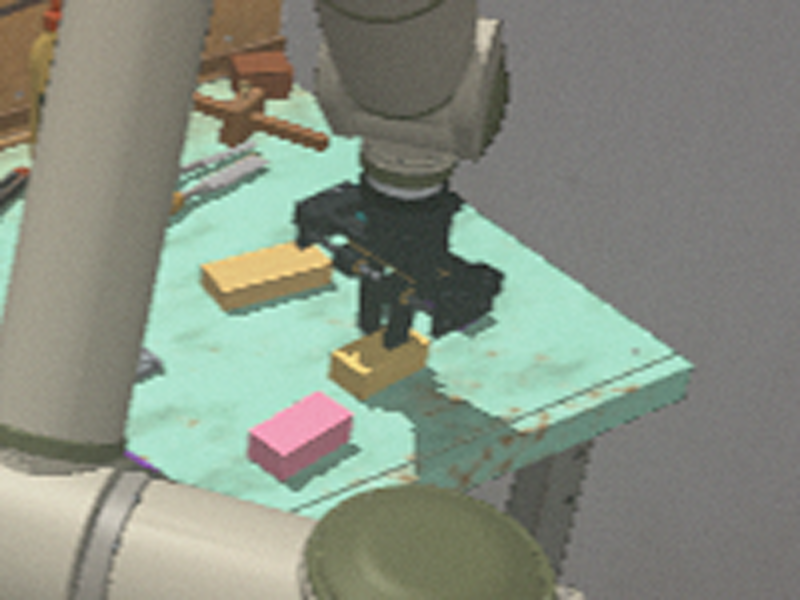

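Run:
```python
from fit import *
q=viewer.capture('scene'); C=cloud(q); hsv=cv2.cvtColor(q['img'],cv2.COLOR_RGB2HSV); print('cam',-q['R'].T@q['t'])
im=cv2.cvtColor(q['img'],cv2.COLOR_RGB2BGR); big=cv2.resize(im[190:250,330:410],None,fx=10,fy=10,interpolation=cv2.INTER_NEAREST)
def mk(X,c):
    u=proj(q,X); cv2.circle(big,tuple(int(v) for v in ((u-[330,190])*10+5)),5,c,-1); return u
a=np.radians(6.9); 
for sx in(-1,1):
  for sy in(-1,1):
    for z in(0,.03):
      d=np.array([np.cos(a)*sx*.021-np.sin(a)*sy*.0425, np.sin(a)*sx*.021+np.cos(a)*sy*.0425,z]); mk(np.array([.411,-.3237,0])+d,(0,0,255))
mk([.4114,-.324,.0062],(255,0,0)); mk([.4114,-.324,.10],(255,0,0))
cv2.imwrite('pics/z2.png',big)
m=(hsv[...,0]>10)&(hsv[...,0]<28)&(hsv[...,1]>80); m[:215]=0;m[245:]=0;m[:,:345]=0;m[:,385:]=0
P=C[m]; print(m.sum(),P.min(0),P.max(0)); t=P[abs(P[:,2]-.03)<.004]; print(rect(t))
d=np.array(robot.read_state()['wrist_torque']); print(d)
```

```text
cam [-0.4441  0.4691  0.9048]
255 [-0.4441 -0.366  -0.0018] [0.428  0.4691 0.9048]
((409.08197021484375, -319.1798095703125), (44.47993087768555, 85.79608154296875), 7.991979598999023)
[-0.0142 -0.0681 -0.0112]
```

View pics/z2.png

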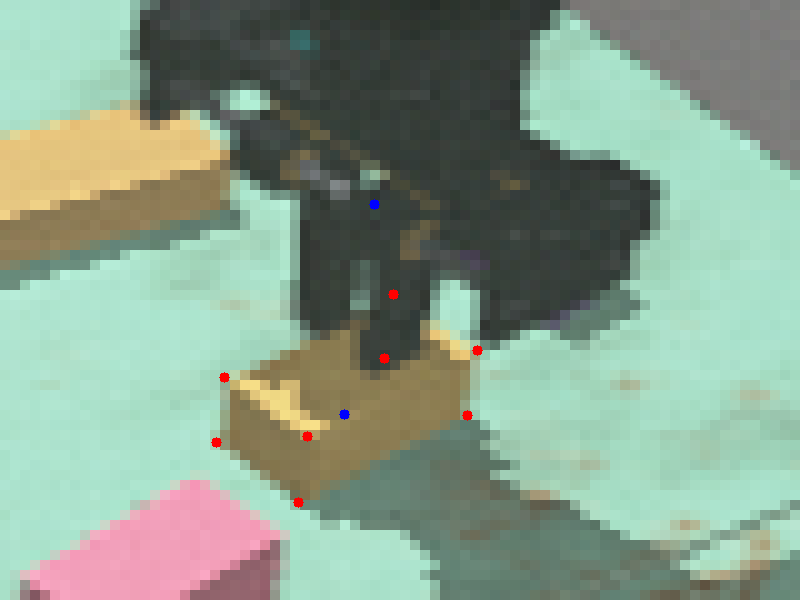

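Run:
```python
from fit import *
q=viewer.capture('scene'); C=cloud(q)
for (x,y) in [(375,365),(375,350),(390,330),(390,280),(320,325),(320,300),(320,250),(600,250),(345,375),(400,150)]:
    u,v=330+x//10,190+y//10; print((u,v),q['img'][v,u],C[v,u])
g=C[(q['img'].max(-1)<75)]; g=g[(abs(g[:,0]-.411)<.12)&(abs(g[:,1]+.324)<.12)&(g[:,2]<.1)]
print(len(g)); h=g[np.argsort(g[:,2])][:40]; print(h)
p=viewer.capture('top');
```

```text
(367, 226) [55 63 60] [ 0.3871 -0.3125  0.0498]
(367, 225) [53 62 55] [ 0.3886 -0.3132  0.053 ]
(369, 223) [56 64 59] [ 0.386  -0.3186  0.0615]
(369, 218) [58 66 59] [ 0.3846 -0.3138  0.086 ]
(362, 222) [50 55 51] [ 0.4179 -0.3148  0.0462]
(362, 220) [55 61 56] [ 0.4198 -0.3153  0.0538]
(362, 215) [60 66 58] [ 0.419  -0.3114  0.0778]
(390, 215) [56 63 59] [ 0.322  -0.3452  0.1277]
(364, 227) [141 124  81] [ 0.4049 -0.3156  0.0321]
(370, 205) [54 62 58] [ 0.38   -0.3053  0.1464]
110
[[ 0.4241 -0.3252  0.0383]
 [ 0.4261 -0.3312  0.0393]
 [ 0.4285 -0.3144  0.0439]
 [ 0.3942 -0.3144  0.0443]
 [ 0.4204 -0.3124  0.0455]
 [ 0.3892 -0.3192  0.0458]
 [ 0.3901 -0.3287  0.0461]
 [ 0.4179 -0.3148  0.0462]
 [ 0.4298 -0.3149  0.0474]
 [ 0.3894 -0.3233  0.0487]
 [ 0.4218 -0.3131  0.0487]
 [ 0.4177 -0.3187  0.0494]
 [ 0.4223 -0.3223  0.0496]
 [ 0.4191 -0.3153  0.0497]
 [ 0.3871 -0.3125  0.0498]
 [ 0.3887 -0.3314  0.0505]
 [ 0.3926 -0.3123  0.0506]
 [ 0.4246 -0.3149  0.0508]
 [ 0.3886 -0.3178  0.0512]
 [ 0.3962 -0.3149  0.0517]
 [ 0.4184 -0.3234  0.0517]
 [ 0.4224 -0.3265  0.0525]
 [ 0.3886 -0.3132  0.053 ]
 [ 0.4198 -0.3153  0.0538]
 [ 0.386  -0.324   0.0551]
 [ 0.3971 -0.3151  0.0554]
 [ 0.4231 -0.3264  0.0565]
 [ 0.3873 -0.3293  0.0567]
 [ 0.3893 -0.3131  0.0569]
 [ 0.3869 -0.3155  0.0577]
 [ 0.424  -0.3091  0.0577]
 [ 0.393  -0.316   0.0578]
 [ 0.3846 -0.318   0.0583]
 [ 0.3869 -0.3242  0.0588]
 [ 0.4204 -0.3105  0.0596]
 [ 0.4257 -0.31    0.0607]
 [ 0.3882 -0.3161  0.061 ]
 [ 0.4172 -0.3123  0.061 ]
 [ 0.386  -0.3186  0.0615]
 [ 0.421  -0.3151  0.0619]]
```

The scene depth puts the fingertips at z≈0.046, above the block, while the reported TCP implies 0.006. I'll open the fingers and measure the tips again.

Call:
drive_tool(motion=[0,0,0,0,100,0,0,0,0,100,0,0,0,0,100,0,0,0,0,100,0,0,0,0,100,0,0,0,0,100])

```text
t: 5.15
tool_pos: [0.4114, -0.324, 0.0142]
eef_rot: [[-0.0, 0.993, 0.12], [0.0, 0.12, -0.993], [-1.0, -0.0, -0.0]]
contact_force: [-0.4, 0.1, -0.6]
opening: 0.721
```

```bash
cat > tips.py <<'E'
from fit import *
q=viewer.capture('scene'); q['depth']=cv2.medianBlur(q['depth'],3); C=cloud(q); save(q,'tips'+str(int(robot.read_state()['t']*100)))
s=robot.read_state(); X=s['tool_pos']; print(s['t'],X,s['opening'],s['contact_force'])
m=(q['img'].max(-1)<80); g=C[m]; d=(g-X); Y=s['eef_rot'][:,1]; Z=s['eef_rot'][:,2]
k=(abs(d@Y)<.13)&(abs(d@Z)<.06)&(d[:,2]<.2); g=g[k]; d=d[k]
a=d@Y; h=np.histogram2d(a,d[:,2],bins=[np.arange(-.13,.131,.01),np.arange(-.02,.14,.01)])[0].astype(int)
print('rows: along y; cols dz',np.arange(-.02,.13,.01))
for i,r in enumerate(h): print('%.2f'%(-.13+.01*i),r)
E
python3 tips.py
python3 -c "
from h import *
q=viewer.capture('scene');cv2.imwrite('pics/z3.png',cv2.resize(cv2.cvtColor(q['img'][170:250,310:430],cv2.COLOR_RGB2BGR),None,fx=6,fy=6,interpolation=cv2.INTER_NEAREST))"
```

```text
5.2 [ 0.4114 -0.324   0.0142] 0.7689055255611239 [ 0.3368 -0.1539 -0.252 ]
rows: along y; cols dz [-0.02 -0.01  0.    0.01  0.02  0.03  0.04  0.05  0.06  0.07  0.08  0.09
  0.1   0.11  0.12]
-0.13 [0 0 0 0 0 0 0 0 0 0 0 0 0 0 0]
-0.12 [0 0 0 0 0 0 0 0 0 0 0 0 0 0 0]
-0.11 [0 0 0 0 0 0 0 0 0 0 0 0 0 0 0]
-0.10 [ 0  0  0  0  0  0  0  0  0  0  0  0  0 15 32]
-0.09 [ 0  0  0  0  0  0  0  0  0  0  1 26 23 12  6]
-0.08 [0 0 0 0 0 0 0 0 0 0 0 2 4 0 4]
-0.07 [0 0 0 0 0 0 0 0 0 0 0 2 5 2 6]
-0.06 [ 0  0  0  0  0  0  0  1  2  1  1  2  9 10 12]
-0.05 [ 0  0  0  0  1  8  9  8  7  5  0  1  3 13 14]
-0.04 [0 0 0 0 0 3 2 1 2 1 0 0 1 2 6]
-0.03 [0 0 0 0 0 0 0 0 0 0 0 0 3 0 4]
-0.02 [0 0 0 0 0 0 0 0 0 0 0 0 2 0 3]
-0.01 [0 0 0 0 0 0 0 0 0 0 0 0 0 0 3]
0.00 [0 0 0 0 0 0 0 0 0 0 0 1 0 0 2]
0.01 [0 0 0 0 0 0 0 0 0 0 0 0 1 2 5]
0.02 [0 0 0 0 0 0 0 0 0 0 0 0 2 1 5]
0.03 [ 0  0  0  0  3 11 12 11 12  8  3  6  7  2  4]
0.04 [ 0  0  0  0  0  1  1  0  1  4  1  1  5 11  3]
0.05 [ 0  0  0  0  0  0  0  0  0  0  0  0  6 13  5]
0.06 [ 0  0  0  0  0  0  0  0  0  0  0  0  4  7 23]
0.07 [ 0  0  0  0  0  0  0  0  0  0  0  4 16  8  5]
0.08 [0 0 0 0 0 0 0 0 0 0 1 1 0 2 3]
0.09 [0 0 0 0 0 0 0 0 0 0 0 0 0 0 0]
0.10 [0 0 0 0 0 0 0 0 0 0 0 0 0 0 0]
0.11 [0 0 0 0 0 0 0 0 0 0 0 0 0 0 0]
0.12 [0 0 0 0 0 0 0 0 0 0 0 0 0 0 0]
```

View pics/z3.png

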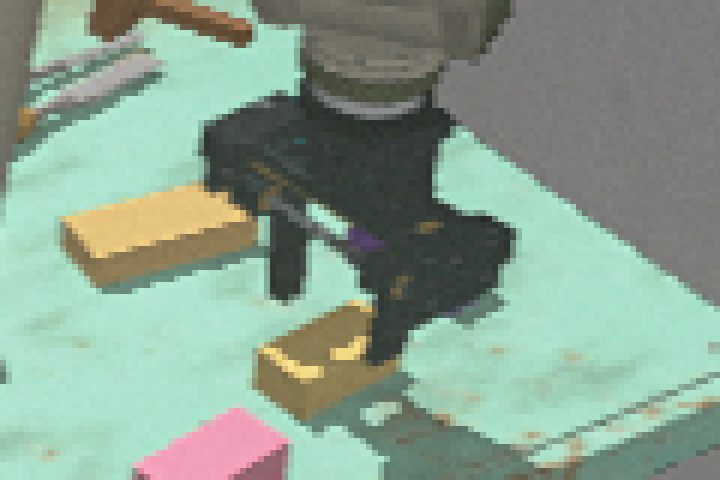

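```bash
cat > off.py <<'E'
from fit import *
q=viewer.capture('scene'); q['depth']=cv2.medianBlur(q['depth'],3); C=cloud(q)
s=robot.read_state(); X=s['tool_pos']; R=s['eef_rot']
m=(q['img'].max(-1)<80); d=(C-X)@R; d[...,0]*=-1 # up
for nm,a,b in [('near',-.07,-.02),('far',.02,.06)]:
    k=m&(d[...,1]>a)&(d[...,1]<b)&(abs(d[...,2])<.04)&(d[...,0]<.075)
    k=clean(k); P=d[k]; print(nm,k.sum(),'up min',np.sort(P[:,0])[:6],'y pct',np.percentile(P[:,1],[2,25,50,75,98]),'z pct',np.percentile(P[:,2],[2,25,50,75,98]))
    v,u=np.where(k); i=v==v.max(); print('lowest px',u[i].mean(),v.max(), 'proj of expected', )
for off in [0,.02,.03,.035,.04]:
    pts=[]
    for sy in(-1,1):
        Y=sy*.044*s['opening']
        pts.append(np.round(proj(q,X+R@np.array([.008-off,Y,0])),1))
    print(off,pts)
E
python3 off.py
```

```text
near 43 up min [0.0335 0.0344 0.0345 0.0354 0.0363 0.0383] y pct [-0.0541 -0.0513 -0.0498 -0.047  -0.0422] z pct [-0.0135 -0.0113 -0.0097 -0.0057  0.0037]
lowest px 373.5 229 proj of expected
far 54 up min [0.0301 0.0308 0.0308 0.0315 0.0323 0.0343] y pct [0.0348 0.0362 0.0381 0.0411 0.0449] z pct [-0.0118 -0.0098 -0.0069 -0.0025  0.0052]
lowest px 356.5 218 proj of expected
0 [array([371.5, 236.3]), array([356.6, 225.8])]
0.02 [array([372.2, 231.9]), array([357.2, 221.5])]
0.03 [array([372.5, 229.7]), array([357.5, 219.3])]
0.035 [array([372.7, 228.6]), array([357.6, 218.2])]
0.04 [array([372.9, 227.4]), array([357.7, 217.1])]
```

Call:
drive_tool(motion=[0,0,0,0,100,0,0,0,0,100,1,0,0,0,100,1,0,0,0,100,0,0,0,0,100])

```text
t: 5.8
tool_pos: [0.4107, -0.3232, -0.0076]
eef_rot: [[-0.002, 0.993, 0.12], [0.002, 0.12, -0.993], [-1.0, -0.002, -0.003]]
contact_force: [-0.8, 0.1, -0.2]
opening: 0.999
```

```bash
python3 off.py;python3 -c "
from h import *
q=viewer.capture('scene');cv2.imwrite('pics/z4.png',cv2.resize(cv2.cvtColor(q['img'][170:250,310:430],cv2.COLOR_RGB2BGR),None,fx=6,fy=6,interpolation=cv2.INTER_NEAREST)); print(robot.read_state())"
```

```text
near 41 up min [0.0271 0.0295 0.0314 0.0317 0.0323 0.0324] y pct [-0.0614 -0.0585 -0.057  -0.0541 -0.0482] z pct [-0.0134 -0.0116 -0.0096 -0.0047  0.0087]
lowest px 373.5 236 proj of expected
far 54 up min [0.025  0.0279 0.0297 0.0302 0.0303 0.0319] y pct [0.0436 0.045  0.046  0.0483 0.0527] z pct [-0.0128 -0.0093 -0.0054 -0.0007  0.007 ]
lowest px 354.5 222 proj of expected
0 [array([372. , 241.8]), array([354.8, 229.5])]
0.02 [array([372.7, 237.5]), array([355.4, 225.3])]
0.03 [array([373.1, 235.3]), array([355.6, 223.2])]
0.035 [array([373.2, 234.2]), array([355.8, 222.1])]
0.04 [array([373.4, 233.1]), array([355.9, 221. ])]
{'t': 5.9, 'joint_pos': array([-51.0558,  33.9357,  98.7828,  -0.0006,  47.3381, -57.9286]), 'joint_velocities': array([ 0.0298, -0.7084, -0.4645,  0.0821,  0.1758, -0.0129]), 'tau': array([ -0.0099, -44.1894, -17.3781,   0.0196,   0.055 ,  -0.0003]), 'tool_pos': array([ 0.4112, -0.3238, -0.0062]), 'eef_rot': array([[-0.0006,  0.9928,  0.1197],
       [ 0.0008,  0.1197, -0.9928],
       [-1.    , -0.0005, -0.0008]]), 'contact_force': array([-0.2477,  0.7059, -0.0663]), 'wrist_torque': array([ 0.0178, -0.1016,  0.0238]), 'opening': 0.9963473942765836}
```

View pics/z4.png

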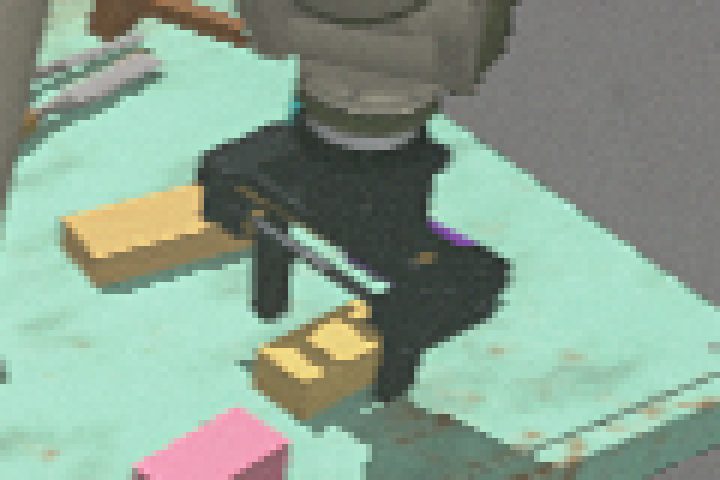

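Call:
drive_tool(motion=[0.4,0,0,0,100,0.4,0,0,0,100,0,0,0,0,10,0,0,0,0,10,0,0,0,0,10,0,0,0,0,10,0,0,0,0,10,0,0,0,0,10])

```text
t: 6.7
tool_pos: [0.4114, -0.324, -0.0137]
eef_rot: [[0.0, 0.993, 0.12], [-0.0, 0.12, -0.993], [-1.0, 0.0, 0.0]]
contact_force: [-0.6, -0.6, 0.0]
opening: 0.48
```

Call:
drive_tool(motion=[0,0,0,0,10,0,0,0,0,10,0,0,0,0,10])

```text
t: 7.0
tool_pos: [0.4114, -0.324, -0.0137]
eef_rot: [[0.0, 0.993, 0.12], [-0.0, 0.12, -0.993], [-1.0, 0.0, 0.0]]
contact_force: [-0.5, -0.0, 0.4]
opening: 0.472
```

Call:
drive_tool(motion=[-2,0,0,0,10,-4,0,0,0,10,-4,0,0,0,10,-1,0,0,0,10])

```text
t: 7.4
tool_pos: [0.4125, -0.3252, 0.1]
eef_rot: [[0.004, 0.993, 0.12], [-0.005, 0.12, -0.993], [-1.0, 0.003, 0.005]]
contact_force: [0.2, -0.7, -0.9]
opening: 0.474
```

Run:
```python
from fit import *
p=dict(np.load('pics/top0.npz')); D=p['depth']; C=cloud(p); C[D==0]=9
a=np.radians(5.4); ex=np.array([np.cos(a),np.sin(a)]); ey=np.array([-np.sin(a),np.cos(a)])
X=C[...,:2]@ex; Y=C[...,:2]@ey; H=C[...,2]
reg=np.zeros(H.shape,bool); reg[175:250,180:330]=1
def st(nm,m): print(nm,m.sum(),'x',np.percentile(X[m],[3,50,97]),'y',np.percentile(Y[m],[3,50,97]))
st('stop',reg&(H>.030)&(H<.046)&(Y<-.1)&(Y>-.17)&(abs(X-.54)<.04))
st('jaw+pad',reg&(H>.030)&(H<.046)&(Y<.035)&(Y>-.03)&(abs(X-.54)<.04))
st('gear',reg&(H>.052)&(H<.066)&(abs(X-.54)<.045))
st('sleeve',reg&(H>.13)&(H<.15))
st('crankarm',reg&(H>.064)&(H<.085)&(Y<.1))
m=reg&(H>.030)&(H<.046)&(Y<.035)&(Y>-.03)&(abs(X-.54)<.025); print(np.histogram(Y[m],np.arange(-.02,.04,.002)))
m=reg&(H>.006)&(H<.015)&(abs(X-.54)<.06)&(Y<-.14); st('end',m)
print(np.histogram(Y[m],np.arange(-.23,-.18,.002)))
m=reg&(H>.006)&(H<.015)&(abs(X-.54)<.06)&(Y<-.02)&(Y>-.1);print(np.histogram(X[m],np.arange(.48,.6,.002)))
print(robot.read_state()['contact_force'],robot.read_state()['opening'])
```

```text
stop 125 x [0.5118 0.54   0.5679] y [-0.14   -0.1318 -0.1233]
jaw+pad 173 x [0.5116 0.5389 0.567 ] y [0.0041 0.0221 0.0339]
gear 488 x [0.5066 0.5334 0.5718] y [0.0387 0.0701 0.1122]
sleeve 78 x [0.5527 0.5636 0.5757] y [0.1072 0.1187 0.1312]
crankarm 133 x [0.5158 0.5414 0.5587] y [0.0548 0.0789 0.0982]
(array([ 0,  0,  0,  0,  0,  0,  0,  0,  0,  0,  0,  5, 11, 12, 13, 11,  5,
        1,  1,  3, 14, 13, 12, 11, 12, 12, 10,  1,  0]), array([-0.02 , -0.018, -0.016, -0.014, -0.012, -0.01 , -0.008, -0.006,
       -0.004, -0.002, -0.   ,  0.002,  0.004,  0.006,  0.008,  0.01 ,
        0.012,  0.014,  0.016,  0.018,  0.02 ,  0.022,  0.024,  0.026,
        0.028,  0.03 ,  0.032,  0.034,  0.036,  0.038]))
end 591 x [0.4924 0.5398 0.5888] y [-0.2346 -0.1761 -0.1435]
(array([ 1,  0,  1,  1,  2,  2,  1,  2,  2,  2,  3,  2,  2, 15, 17, 19, 20,
       16, 19, 19, 16, 20, 20, 16, 18]), array([-0.23 , -0.228, -0.226, -0.224, -0.222, -0.22 , -0.218, -0.216,
       -0.214, -0.212, -0.21 , -0.208, -0.206, -0.204, -0.202, -0.2  ,
       -0.198, -0.196, -0.194, -0.192, -0.19 , -0.188, -0.186, -0.184,
       -0.182, -0.18 ]))
(array([ 1,  1,  0,  2,  3,  8, 15, 17, 13, 14, 16, 12, 14, 15, 16, 16, 13,
       18, 12, 17, 13, 14, 16, 18, 14, 16, 15, 15, 15, 16, 14, 16, 14, 13,
       15, 17, 13, 15, 18, 10, 15, 15, 15, 15, 14, 14, 17, 18, 13, 19, 14,
       13, 15, 11,  9,  4,  2,  0,  1]), array([0.48 , 0.482, 0.484, 0.486, 0.488, 0.49 , 0.492, 0.494, 0.496,
       0.498, 0.5  , 0.502, 0.504, 0.506, 0.508, 0.51 , 0.512, 0.514,
       0.516, 0.518, 0.52 , 0.522, 0.524, 0.526, 0.528, 0.53 , 0.532,
       0.534, 0.536, 0.538, 0.54 , 0.542, 0.544, 0.546, 0.548, 0.55 ,
       0.552, 0.554, 0.556, 0.558, 0.56 , 0.562, 0.564, 0.566, 0.568,
       0.57 , 0.572, 0.574, 0.576, 0.578, 0.58 , 0.582, 0.584, 0.586,
       0.588, 0.59 , 0.592, 0.594, 0.596, 0.598]))
[ 0.2003 -0.7305 -0.9137] 0.4736455083861228
```

Run:
```python
from plan import *
x,R=plan([.543,-.006,.07],5.4,8,start=[.4114,-.324,.0963],op=10)
```

```text
0.3, 2.1, -3.8, 0.003, 10, 0.3, 2.1, -3.7, 0.003, 10, 0.3, 2.1, -3.8, 0.003, 10, 0.4, 2.1, -3.7, 0.003, 10, 0.3, 2, -3.8, 0.003, 10, 0.3, 2.1, -3.8, 0.004, 10, 0.3, 2, -3.8, 0.003, 10, 0.3, 2, -3.8, 0.004, 10
end [ 0.5425 -0.0059  0.0703] 5.396753175867514
```

Call:
drive_tool(motion=[0.3,2.1,-3.8,0.003,10,0.3,2.1,-3.7,0.003,10,0.3,2.1,-3.8,0.003,10,0.4,2.1,-3.7,0.003,10,0.3,2,-3.8,0.003,10,0.3,2.1,-3.8,0.004,10,0.3,2,-3.8,0.003,10,0.3,2,-3.8,0.004,10])

```text
t: 8.2
tool_pos: [0.5425, -0.0039, 0.0702]
eef_rot: [[-0.001, 0.996, 0.094], [0.0, 0.094, -0.996], [-1.0, -0.001, -0.0]]
contact_force: [-0.2, -0.1, -0.3]
opening: 0.472
```

Call:
drive_tool(motion=[0,0,0,0,10,0,0,0,0,10,2,0,0,0,10,2,0,0,0,10,0,0,0,0,10,0,0,0,0,10])

```text
t: 8.8
tool_pos: [0.5424, -0.0068, 0.0315]
eef_rot: [[-0.0, 0.996, 0.092], [-0.0, 0.092, -0.996], [-1.0, -0.0, -0.0]]
contact_force: [-0.2, -0.5, -0.6]
opening: 0.474
```

Run:
```python
from fit import *
s=robot.read_state(); print(s['tool_pos'],s['opening'],s['contact_force'])
q=viewer.capture('scene'); print(proj(q,s['tool_pos']))
p=viewer.capture('top');save(p,'top2')
u,v=[int(a) for a in proj(q,s['tool_pos'])]; print(u,v)
cv2.imwrite('pics/z5.png',cv2.resize(cv2.cvtColor(q['img'][v-60:v+50,u-70:u+70],cv2.COLOR_RGB2BGR),None,fx=5.4,fy=5.4,interpolation=cv2.INTER_NEAREST))
q['depth']=cv2.medianBlur(q['depth'],3); C=cloud(q); hsv=cv2.cvtColor(q['img'],cv2.COLOR_RGB2HSV)
m=(hsv[...,0]>10)&(hsv[...,0]<28)&(hsv[...,1]>80)&(np.linalg.norm(C[...,:2]-s['tool_pos'][:2],axis=-1)<.06)&(C[...,2]<.1)&(C[...,2]>.015)
P=C[clean(m)]; print(len(P),P.min(0),P.max(0),np.percentile(P[:,2],[2,10,50,90,98]))
```

```text
[ 0.5424 -0.0068  0.0315] 0.473510331114054 [-0.2177 -0.515  -0.6468]
[269.7972 232.2777]
269 232
16 [ 0.5221 -0.048   0.0467] [ 0.5274 -0.0293  0.0612] [0.0467 0.0473 0.0523 0.0592 0.0608]
```

View pics/z5.png

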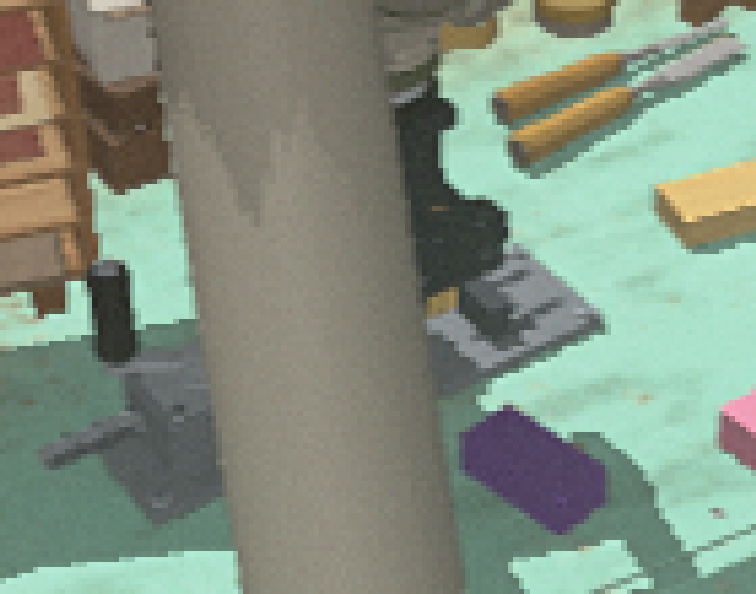

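View pics/top2.png

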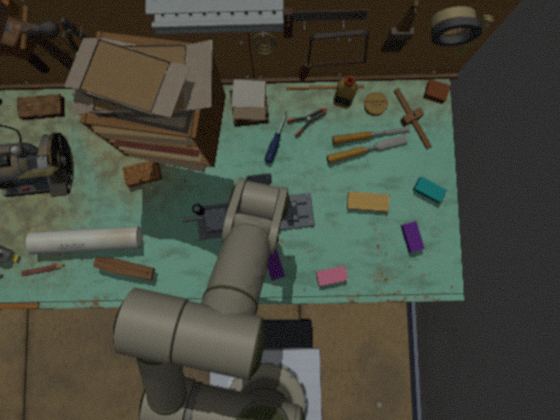

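The scene view shows the block's end at about z 0.046 and up, next to the stop, so the z offset is the same here. I'll lower the block.

Call:
drive_tool(motion=[1.2,0,0,0,10,1.2,0,0,0,10,0.6,0,0,0,10,0.3,0,0,0,10,0,0,0,0,10,0,0,0,0,10])

```text
t: 9.5
tool_pos: [0.5427, -0.0058, -0.0016]
eef_rot: [[0.0, 0.996, 0.094], [-0.0, 0.094, -0.996], [-1.0, 0.0, 0.0]]
contact_force: [0.3, -0.2, -0.8]
opening: 0.474
```

Call:
drive_tool(motion=[0.1,0,0,0,10,0,0,0,0,10])

```text
t: 9.7
tool_pos: [0.5426, -0.0058, -0.0026]
eef_rot: [[0.0, 0.996, 0.094], [-0.0, 0.094, -0.996], [-1.0, 0.0, 0.0]]
contact_force: [0.3, -0.4, -1.2]
opening: 0.471
```

Call:
drive_tool(motion=[0.1,0,0,0,10,0,0,0,0,10])

```text
t: 9.9
tool_pos: [0.5426, -0.0058, -0.0037]
eef_rot: [[0.0, 0.996, 0.094], [-0.0, 0.094, -0.996], [-1.0, 0.0, 0.0]]
contact_force: [0.1, 0.8, -0.7]
opening: 0.479
```

Call:
drive_tool(motion=[0.1,0,0,0,10,0,0,0,0,10])

```text
t: 10.1
tool_pos: [0.5426, -0.0058, -0.0037]
eef_rot: [[0.0, 0.996, 0.094], [-0.0, 0.094, -0.996], [-1.0, 0.0, 0.0]]
contact_force: [-4.1, 0.6, 10.2]
opening: 0.473
```

Call:
drive_tool(motion=[-0.1,0,0,0,10,0,0,0,0,80,0,0,0,0,80,0,0,0,0,80,0,0,0,0,80])

```text
t: 10.6
tool_pos: [0.5425, -0.0058, -0.0038]
eef_rot: [[-0.0, 0.996, 0.094], [0.0, 0.094, -0.996], [-1.0, -0.0, -0.0]]
contact_force: [0.4, -1.3, 0.6]
opening: 0.792
```

Call:
drive_tool(motion=[-1,0,0,0,80,-3,0,0,0,80,-4.5,0,0,0,80,-4.5,0,0,0,80,-4.5,0,0,0,80,-3,0,0,0,80,0,0,0,0,60])

```text
t: 11.3
tool_pos: [0.544, -0.006, 0.2062]
eef_rot: [[0.008, 0.996, 0.094], [-0.002, 0.094, -0.996], [-1.0, 0.008, 0.003]]
contact_force: [-0.4, -0.9, -1.3]
opening: 0.734
```

Run:
```python
from fit import *
s=robot.read_state(); print(s['t'],s['tool_pos'],s['opening'],s['contact_force'])
q=viewer.capture('scene'); p=viewer.capture('top')
cv2.imwrite('pics/z6.png',cv2.resize(cv2.cvtColor(q['img'][170:290,180:330],cv2.COLOR_RGB2BGR),None,fx=5,fy=5,interpolation=cv2.INTER_NEAREST))
cv2.imwrite('pics/z7.png',cv2.resize(cv2.cvtColor(p['img'][170:270,170:340],cv2.COLOR_RGB2BGR),None,fx=4.7,fy=4.7,interpolation=cv2.INTER_NEAREST))
```

```text
11.3 [ 0.544  -0.006   0.2062] 0.7338645532723254 [-0.3914 -0.8776 -1.2928]
```

View pics/z6.png

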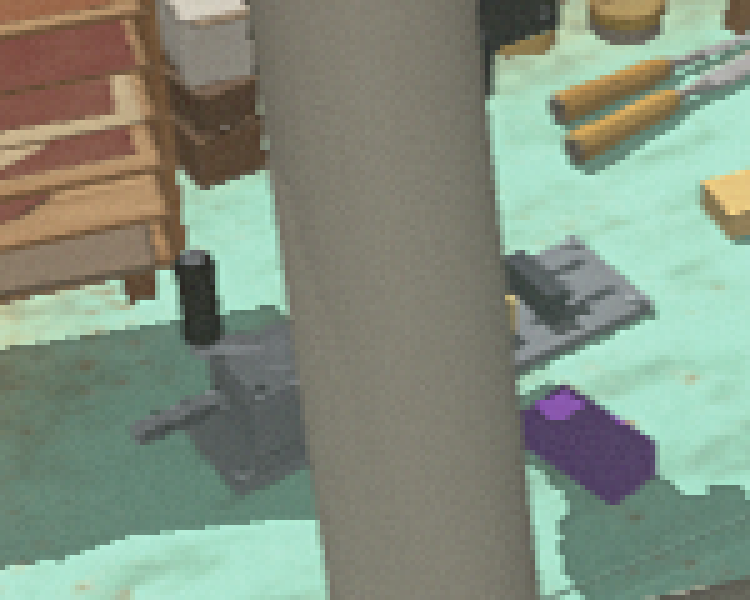

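View pics/z7.png

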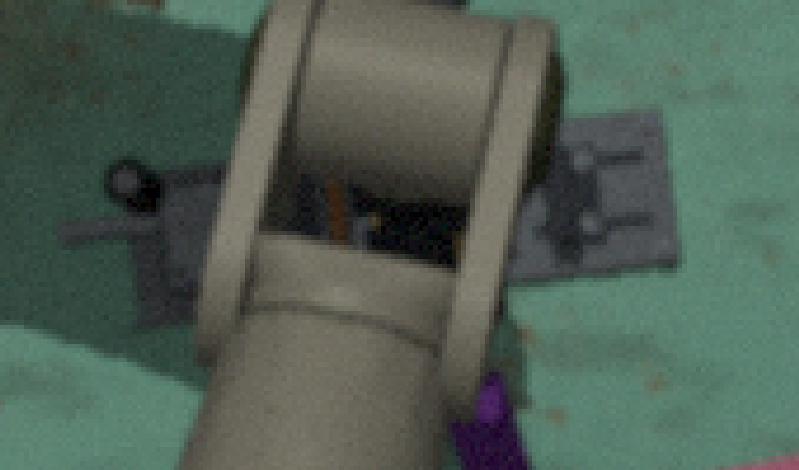

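Run:
```python
from plan import *
x,R=plan([.5503,.1716,.14],5.4,6,op=80)
```

```text
1, 0.4, -2.9, 0, 80, 1, 0.4, -3, 0, 80, 1.1, 0.4, -2.9, 0, 80, 1, 0.4, -2.9, 0, 80, 1, 0.4, -3, 0, 80, 1, 0.5, -2.9, 0, 80
end [0.5507 0.1718 0.1404] 5.3896968024306515
```

Call:
drive_tool(motion=[1,0.4,-2.9,0,80,1,0.4,-3,0,80,1.1,0.4,-2.9,0,80,1,0.4,-2.9,0,80,1,0.4,-3,0,80,1,0.5,-2.9,0,80,0,0,0,0,80,0,0,0,0,80])

```text
t: 12.2
tool_pos: [0.5502, 0.1717, 0.139]
eef_rot: [[-0.003, 0.995, 0.095], [-0.001, 0.095, -0.995], [-1.0, -0.003, 0.0]]
contact_force: [-0.1, -0.6, 0.8]
opening: 0.8
```

Run:
```python
from fit import *
s=robot.read_state(); print(s['t'],s['tool_pos'],s['opening'],s['contact_force'])
q=viewer.capture('scene'); p=viewer.capture('top')
cv2.imwrite('pics/z8.png',cv2.resize(cv2.cvtColor(q['img'][150:290,160:330],cv2.COLOR_RGB2BGR),None,fx=4.6,fy=4.2,interpolation=cv2.INTER_NEAREST))
cv2.imwrite('pics/z9.png',cv2.resize(cv2.cvtColor(p['img'][170:270,170:340],cv2.COLOR_RGB2BGR),None,fx=4.7,fy=4.7,interpolation=cv2.INTER_NEAREST))
p['depth'][p['depth']==0]=9; C=cloud(p); a=np.radians(5.4); X=C[...,0]*np.cos(a)+C[...,1]*np.sin(a)-.540; Y=-C[...,0]*np.sin(a)+C[...,1]*np.cos(a)-.076
hsv=cv2.cvtColor(p['img'],cv2.COLOR_RGB2HSV)
m=(abs(C[...,2]-.04)<.006)&(abs(X)<.035)&(Y<-.075)&(Y>-.215)&(hsv[...,1]>80); 
print(m.sum(),np.percentile(X[m],[3,50,97]),np.percentile(Y[m],[3,50,97]),rect(C[m]))
```

```text
12.2 [0.5502 0.1717 0.139 ] 0.7995529991713419 [-0.1311 -0.6475  0.7962]
386 [-0.02   -0.0002  0.0191] [-0.1731 -0.1335 -0.0938] ((542.8356323242188, -6.4138336181640625), (41.66325759887695, 84.106689453125), 5.791509628295898)
```

View pics/z8.png

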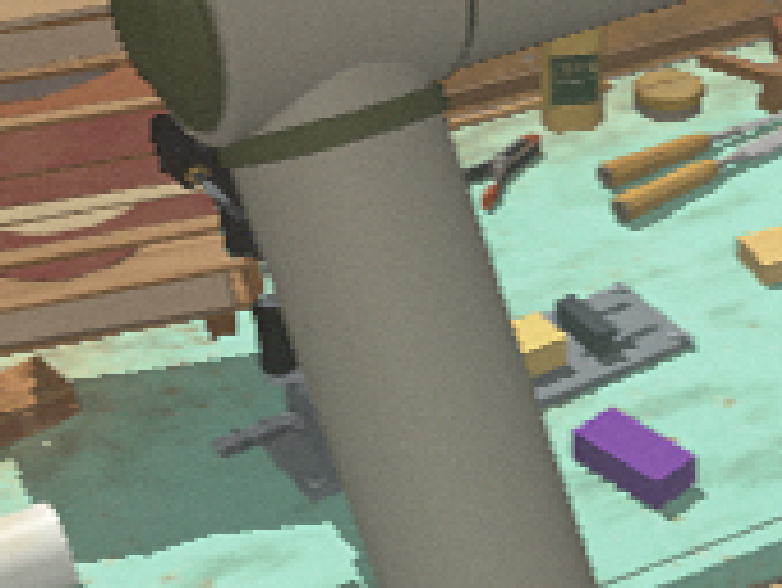

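View pics/z9.png

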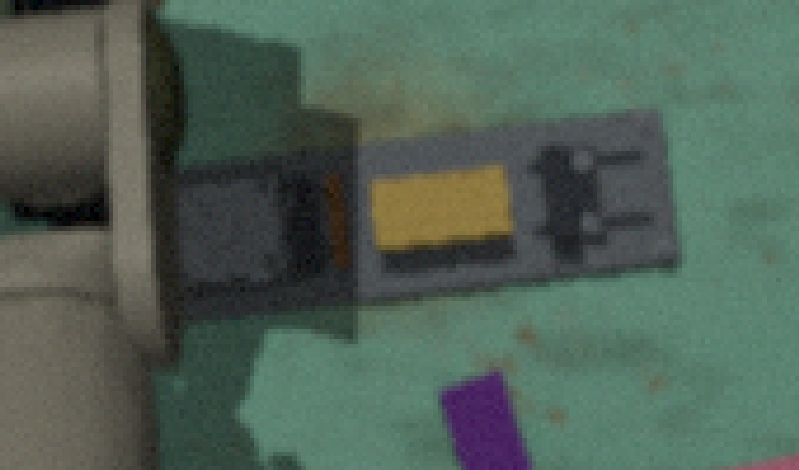

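Call:
drive_tool(motion=[2,0,0,0,80,2,0,0,0,80,1.5,0,0,0,80,1,0,0,0,80,0.6,0,0,0,80,0,0,0,0,80])

```text
t: 12.9
tool_pos: [0.5508, 0.1713, 0.069]
eef_rot: [[-0.001, 0.996, 0.093], [-0.0, 0.093, -0.996], [-1.0, -0.001, 0.0]]
contact_force: [-0.9, 0.1, -0.1]
opening: 0.797
```

Run:
```python
from fit import *
s=robot.read_state(); print(s['t'],s['tool_pos'],s['opening'],s['contact_force'])
q=viewer.capture('scene')
cv2.imwrite('pics/z10.png',cv2.resize(cv2.cvtColor(q['img'][170:290,160:290],cv2.COLOR_RGB2BGR),None,fx=5,fy=5,interpolation=cv2.INTER_NEAREST))
q['depth'][q['depth']==0]=9;C=cloud(q)
m=(q['img'].max(-1)<80)&(np.linalg.norm(C[...,:2]-[.55,.172],axis=-1)<.13)&(C[...,2]<.2)&(C[...,2]>.05)
v,u=np.where(m); o=np.argsort(v)
for i in o[::max(1,len(o)//50)]: print((u[i],v[i]),C[v[i],u[i]],end=';')
```

```text
12.9 [0.5508 0.1713 0.069 ] 0.7970245802319599 [-0.8567  0.1482 -0.0749]
(np.int64(202), np.int64(195)) [0.6352 0.1902 0.1991];(np.int64(196), np.int64(197)) [0.6357 0.2107 0.1975];(np.int64(196), np.int64(198)) [0.6265 0.2134 0.1998];(np.int64(198), np.int64(199)) [0.6179 0.2095 0.1997];(np.int64(196), np.int64(200)) [0.6266 0.2144 0.1923];(np.int64(200), np.int64(200)) [0.6106 0.2054 0.1987];(np.int64(199), np.int64(201)) [0.609  0.2095 0.1972];(np.int64(205), np.int64(201)) [0.5973 0.1932 0.1987];(np.int64(200), np.int64(202)) [0.6247 0.2029 0.1817];(np.int64(204), np.int64(202)) [0.5918 0.1984 0.1998];(np.int64(201), np.int64(203)) [0.6293 0.199  0.1738];(np.int64(198), np.int64(204)) [0.6238 0.2107 0.177 ];(np.int64(202), np.int64(204)) [0.6096 0.2012 0.1823];(np.int64(198), np.int64(205)) [0.6215 0.2118 0.1748];(np.int64(202), np.int64(205)) [0.6045 0.203  0.1821];(np.int64(198), np.int64(206)) [0.6268 0.211  0.1673];(np.int64(202), np.int64(206)) [0.6006 0.2045 0.181 ];(np.int64(206), np.int64(206)) [0.5742 0.1985 0.195 ];(np.int64(200), np.int64(207)) [0.601  0.2114 0.1792];(
[... 1135 characters left out ...]
p.int64(212), np.int64(224)) [0.5842 0.1847 0.1115];(np.int64(212), np.int64(225)) [0.5854 0.1848 0.1066];(np.int64(216), np.int64(225)) [0.4814 0.2014 0.1827];(np.int64(214), np.int64(226)) [0.5018 0.2022 0.1654];(np.int64(214), np.int64(227)) [0.585  0.1792 0.0963];(np.int64(217), np.int64(228)) [0.4809 0.1997 0.171 ];(np.int64(217), np.int64(230)) [0.5401 0.1833 0.1161];(np.int64(218), np.int64(232)) [0.5408 0.1807 0.1063];(np.int64(216), np.int64(234)) [0.5488 0.1859 0.0944];(np.int64(217), np.int64(235)) [0.539  0.1859 0.0971];(np.int64(217), np.int64(236)) [0.5425 0.1853 0.0902];(np.int64(217), np.int64(237)) [0.5401 0.1865 0.0882];(np.int64(218), np.int64(238)) [0.5412 0.1833 0.0819];
```

View pics/z10.png

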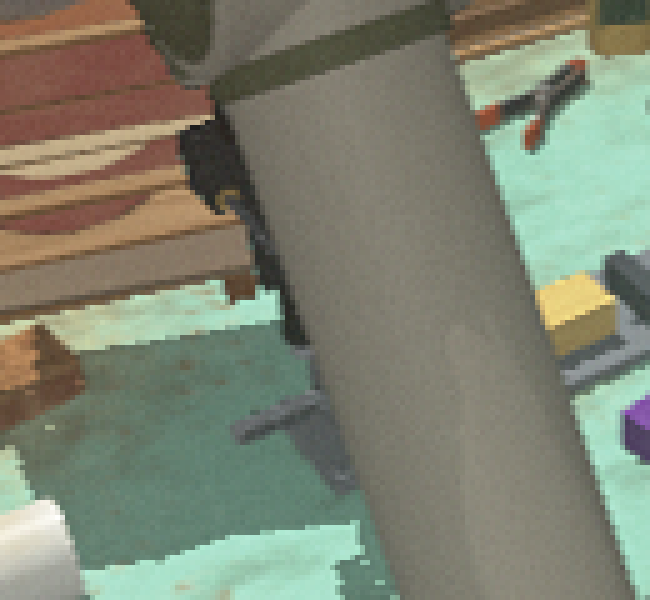

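Call:
drive_tool(motion=[0,0,0,0,10,0,0,0,0,10,0,0,0,0,10,0,0,0,0,10,0,0,0,0,10,0,0,0,0,10,0,0,0,0,10,0,0,0,0,10])

```text
t: 13.75
tool_pos: [0.5505, 0.1718, 0.0692]
eef_rot: [[-0.001, 0.996, 0.094], [-0.0, 0.094, -0.996], [-1.0, -0.001, 0.0]]
contact_force: [-3.2, -0.6, 2.1]
opening: 0.289
```

Call:
drive_tool(motion=[0,0,0,0,10,0,0,0,0,10])

```text
t: 13.95
tool_pos: [0.5506, 0.1718, 0.0692]
eef_rot: [[-0.001, 0.996, 0.094], [-0.0, 0.094, -0.996], [-1.0, -0.001, 0.0]]
contact_force: [-5.0, -1.6, 2.3]
opening: 0.284
```

```bash
cat > crank.py <<'E'
import sys; from h import *
# usage: phi0 then list of deltas ; r,  optional start cmd offset
def gen(Y0,Z0,phi0,ds,r=5.0,c=(0,0)):
    Y,Z=Y0,Z0; ph=phi0; o=[]
    for d in ds:
        ph+=d; y=c[0]+r*np.sin(ph); z=c[1]-r*np.cos(ph); dy,dz=round(y-Y,2),round(z-Z,2); Y+=dy;Z+=dz; o+=['0',f'{dy:g}',f'{dz:g}','0','10']
    print(', '.join(o)); print('end',round(Y,3),round(Z,3),ph); return Y,Z,ph
E
python3 - <<'E'
from crank import *
s=robot.read_state(); print(s['tool_pos'],s['contact_force'],s['eef_rot'][:,1])
# Y,Z relative to centre (.5305,.1265)
d=(np.array([.5507,.1718])-[.5305,.1265])*100; a=np.radians(5.4)
Y=d@[np.cos(a),np.sin(a)];Z=-(d@[-np.sin(a),np.cos(a)]);print(Y,Z,np.arctan2(Y,-Z))
ph=np.arctan2(Y,-Z); gen(5*np.sin(ph),-5*np.cos(ph),ph,[.04,.08,.12,.12,.12,.12,.12,.12])
E
```

```text
[0.5506 0.1718 0.0692] [-4.9919 -1.623   2.3086] [ 0.9956  0.0939 -0.0008]
2.4373458278310913 -4.319796906748555 0.5137003583133931
0, 0.17, 0.1, 0, 10, 0, 0.33, 0.23, 0, 10, 0, 0.46, 0.38, 0, 10, 0, 0.42, 0.43, 0, 10, 0, 0.35, 0.49, 0, 10, 0, 0.3, 0.52, 0, 10, 0, 0.23, 0.55, 0, 10, 0, 0.17, 0.58, 0, 10
end 4.887 -1.075 1.353700358313393
```

Call:
drive_tool(motion=[0,0.17,0.1,0,10,0,0.33,0.23,0,10,0,0.46,0.38,0,10,0,0.42,0.43,0,10])

```text
t: 14.35
tool_pos: [0.5646, 0.1619, 0.0691]
eef_rot: [[-0.003, 0.996, 0.094], [-0.0, 0.094, -0.996], [-1.0, -0.003, -0.0]]
contact_force: [-11.6, -0.8, 7.0]
opening: 0.288
```

Call:
drive_tool(motion=[0,0.35,0.49,0,10,0,0.3,0.52,0,10,0,0.23,0.55,0,10,0,0.17,0.58,0,10])

```text
t: 14.75
tool_pos: [0.5767, 0.142, 0.0692]
eef_rot: [[-0.004, 0.996, 0.094], [0.001, 0.094, -0.996], [-1.0, -0.004, -0.001]]
contact_force: [-12.8, 3.9, 7.4]
opening: 0.284
```

Run:
```python
from crank import *
Y,Z,ph=gen(4.887,-1.075,1.3537,[.14]*8,5.0,(-.1,0))
```

```text
0, -0, 0.69, 0, 10, 0, 0, 0.7, 0, 10, 0, -0.09, 0.69, 0, 10, 0, -0.19, 0.68, 0, 10, 0, -0.28, 0.64, 0, 10, 0, -0.37, 0.59, 0, 10, 0, -0.44, 0.54, 0, 10, 0, -0.52, 0.47, 0, 10
end 2.997 3.925 2.473700000000001
```

Call:
drive_tool(motion=[0,0,0.69,0,10,0,0,0.7,0,10,0,-0.09,0.69,0,10,0,-0.19,0.68,0,10])

```text
t: 15.15
tool_pos: [0.5778, 0.1149, 0.0692]
eef_rot: [[0.0, 0.996, 0.094], [0.002, 0.094, -0.996], [-1.0, 0.0, -0.002]]
contact_force: [-4.4, 8.7, 2.3]
opening: 0.286
```

Call:
drive_tool(motion=[0,-0.28,0.64,0,10,0,-0.37,0.59,0,10,0,-0.44,0.54,0,10,0,-0.52,0.47,0,10])

```text
t: 15.55
tool_pos: [0.5645, 0.0911, 0.0692]
eef_rot: [[0.002, 0.996, 0.094], [0.002, 0.094, -0.996], [-1.0, 0.002, -0.002]]
contact_force: [1.1, 9.3, -0.8]
opening: 0.288
```

Run:
```python
from crank import *
Y,Z,ph=gen(2.997,3.925,2.4737,[.14]*8,5.0,(-.1,0))
```

```text
0, -0.58, 0.39, 0, 10, 0, -0.63, 0.31, 0, 10, 0, -0.66, 0.22, 0, 10, 0, -0.69, 0.13, 0, 10, 0, -0.7, 0.02, 0, 10, 0, -0.69, -0.07, 0, 10, 0, -0.68, -0.17, 0, 10, 0, -0.65, -0.26, 0, 10
end -2.283 4.495 3.593700000000001
```

Call:
drive_tool(motion=[0,-0.58,0.39,0,10,0,-0.63,0.31,0,10,0,-0.66,0.22,0,10,0,-0.69,0.13,0,10])

```text
t: 15.95
tool_pos: [0.5406, 0.0778, 0.0693]
eef_rot: [[0.004, 0.996, 0.093], [0.002, 0.093, -0.996], [-1.0, 0.004, -0.001]]
contact_force: [6.3, 7.8, -4.0]
opening: 0.29
```

Call:
drive_tool(motion=[0,-0.7,0.02,0,10,0,-0.69,-0.07,0,10,0,-0.68,-0.17,0,10,0,-0.65,-0.26,0,10])

```text
t: 16.35
tool_pos: [0.5135, 0.0791, 0.0693]
eef_rot: [[0.005, 0.996, 0.093], [-0.0, 0.093, -0.996], [-1.0, 0.005, 0.001]]
contact_force: [7.6, 0.4, -6.7]
opening: 0.286
```

Run:
```python
from crank import *
Y,Z,ph=gen(-2.283,4.495,3.5937,[.14]*8,5.0,(-.1,0))
P=np.array([[.5506,.1718],[.5646,.1619],[.5767,.142],[.5778,.1149],[.5645,.0911]])
from scipy.optimize import least_squares
print(least_squares(lambda c:np.hypot(*(P-c).T)-.05,[.53,.1265]).x,least_squares(lambda c:np.hypot(*(P-c[:2]).T)-c[2],[.53,.1265,.05]).x)
```

```text
0, -0.61, -0.35, 0, 10, 0, -0.55, -0.43, 0, 10, 0, -0.49, -0.5, 0, 10, 0, -0.41, -0.56, 0, 10, 0, -0.33, -0.62, 0, 10, 0, -0.23, -0.66, 0, 10, 0, -0.15, -0.68, 0, 10, 0, -0.05, -0.7, 0, 10
end -5.103 -0.005 4.7136999999999984
[0.5292 0.1266] [0.529  0.1265 0.0502]
```

Call:
drive_tool(motion=[0,-0.61,-0.35,0,10,0,-0.55,-0.43,0,10,0,-0.49,-0.5,0,10,0,-0.41,-0.56,0,10])

```text
t: 16.75
tool_pos: [0.4907, 0.0946, 0.0693]
eef_rot: [[0.003, 0.996, 0.094], [-0.002, 0.094, -0.996], [-1.0, 0.003, 0.002]]
contact_force: [3.8, -7.1, -2.8]
opening: 0.287
```

Call:
drive_tool(motion=[0,-0.33,-0.62,0,10,0,-0.23,-0.66,0,10,0,-0.15,-0.68,0,10,0,-0.05,-0.7,0,10])

```text
t: 17.15
tool_pos: [0.4795, 0.1205, 0.0692]
eef_rot: [[-0.001, 0.996, 0.094], [-0.002, 0.094, -0.996], [-1.0, -0.001, 0.002]]
contact_force: [-3.5, -7.0, 2.6]
opening: 0.289
```

Run:
```python
from crank import *
Y,Z,ph=gen(-5.103,-.005,4.7137,[.14]*8,5.0,(-.1,0))
```

```text
0, 0.05, -0.7, 0, 10, 0, 0.15, -0.68, 0, 10, 0, 0.24, -0.66, 0, 10, 0, 0.33, -0.62, 0, 10, 0, 0.41, -0.56, 0, 10, 0, 0.49, -0.5, 0, 10, 0, 0.55, -0.43, 0, 10, 0, 0.61, -0.35, 0, 10
end -2.273 -4.505 5.833699999999998
```

Call:
drive_tool(motion=[0,0.05,-0.7,0,10,0,0.15,-0.68,0,10,0,0.24,-0.66,0,10,0,0.33,-0.62,0,10])

```text
t: 17.55
tool_pos: [0.4841, 0.1483, 0.0692]
eef_rot: [[-0.002, 0.996, 0.094], [-0.001, 0.094, -0.996], [-1.0, -0.002, 0.001]]
contact_force: [-6.4, -4.4, 4.6]
opening: 0.285
```

Call:
drive_tool(motion=[0,0.41,-0.56,0,10,0,0.49,-0.5,0,10,0,0.55,-0.43,0,10,0,0.61,-0.35,0,10])

```text
t: 17.95
tool_pos: [0.5028, 0.1691, 0.0692]
eef_rot: [[-0.002, 0.996, 0.094], [-0.0, 0.094, -0.996], [-1.0, -0.002, -0.0]]
contact_force: [-7.2, -2.8, 5.0]
opening: 0.284
```

Run:
```python
from crank import *
Y,Z,ph=gen(-2.273,-4.505,5.8337,[.1]*24,5.0,(-.1,0))
p=viewer.capture('top')
cv2.imwrite('pics/z11.png',cv2.resize(cv2.cvtColor(p['img'][170:270,170:340],cv2.COLOR_RGB2BGR),None,fx=4.7,fy=4.7,interpolation=cv2.INTER_NEAREST))
p['depth'][p['depth']==0]=9; C=cloud(p); a=np.radians(5.4); X=C[...,0]*np.cos(a)+C[...,1]*np.sin(a)-.540; Yy=-C[...,0]*np.sin(a)+C[...,1]*np.cos(a)-.076
hsv=cv2.cvtColor(p['img'],cv2.COLOR_RGB2HSV)
m=(abs(C[...,2]-.04)<.006)&(abs(X)<.035)&(Yy<-.075)&(Yy>-.215)&(hsv[...,1]>80)
print(m.sum(),np.percentile(X[m],[3,50,97]),np.percentile(Yy[m],[3,50,97]))
```

```text
0, 0.46, -0.19, 0, 10, 0, 0.48, -0.15, 0, 10, 0, 0.49, -0.1, 0, 10, 0, 0.5, -0.05, 0, 10, 0, 0.5, 0, 0, 10, 0, 0.49, 0.05, 0, 10, 0, 0.49, 0.1, 0, 10, 0, 0.48, 0.15, 0, 10, 0, 0.46, 0.19, 0, 10, 0, 0.44, 0.24, 0, 10, 0, 0.41, 0.29, 0, 10, 0, 0.38, 0.32, 0, 10, 0, 0.35, 0.36, 0, 10, 0, 0.31, 0.39, 0, 10, 0, 0.27, 0.42, 0, 10, 0, 0.23, 0.44, 0, 10, 0, 0.18, 0.47, 0, 10, 0, 0.13, 0.48, 0, 10, 0, 0.09, 0.5, 0, 10, 0, 0.03, 0.49, 0, 10, 0, -0.01, 0.5, 0, 10, 0, -0.07, 0.5, 0, 10, 0, -0.11, 0.49, 0, 10, 0, -0.16, 0.47, 0, 10
end 4.547 1.855 8.233699999999992
428 [-0.0205 -0.0002  0.0199] [-0.1864 -0.1424 -0.0977]
```

View pics/z11.png

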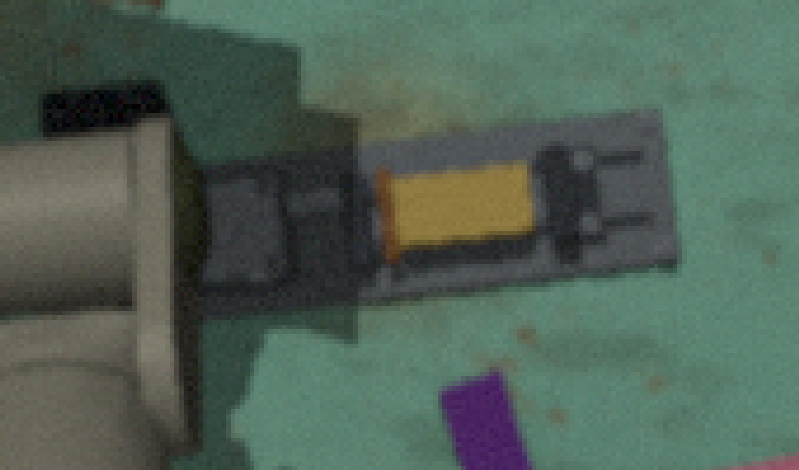

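Call:
drive_tool(motion=[0,0.46,-0.19,0,10,0,0.48,-0.15,0,10,0,0.49,-0.1,0,10,0,0.5,-0.05,0,10])

```text
t: 18.4
tool_pos: [0.5217, 0.176, 0.0692]
eef_rot: [[-0.002, 0.996, 0.094], [0.0, 0.094, -0.996], [-1.0, -0.002, -0.001]]
contact_force: [-6.8, -0.3, 4.1]
opening: 0.285
```

Call:
drive_tool(motion=[0,0.5,0,0,10,0,0.49,0.05,0,10,0,0.49,0.1,0,10])

```text
t: 18.7
tool_pos: [0.5367, 0.176, 0.0692]
eef_rot: [[-0.002, 0.996, 0.094], [0.001, 0.094, -0.996], [-1.0, -0.002, -0.001]]
contact_force: [-7.1, 2.5, 4.4]
opening: 0.287
```

Call:
drive_tool(motion=[0,0.48,0.15,0,10,0,0.46,0.19,0,10,0,0.44,0.24,0,10])

```text
t: 19.0
tool_pos: [0.551, 0.1715, 0.0692]
eef_rot: [[-0.002, 0.996, 0.094], [0.001, 0.094, -0.996], [-1.0, -0.001, -0.001]]
contact_force: [-7.5, 1.1, 4.4]
opening: 0.286
```

Call:
drive_tool(motion=[0,0.41,0.29,0,10,0,0.38,0.32,0,10])

```text
t: 19.2
tool_pos: [0.5595, 0.1663, 0.0692]
eef_rot: [[-0.001, 0.996, 0.094], [0.001, 0.094, -0.996], [-1.0, -0.001, -0.001]]
contact_force: [-7.1, 3.7, 3.7]
opening: 0.28
```

```bash
cat > tang.py <<'E'
import sys; from h import *
# print phi & tangential from pos x y, force x y
def T(x,y,fx,fy):
    a=np.radians(5.4); ex=np.array([np.cos(a),np.sin(a)]); ey=np.array([-np.sin(a),np.cos(a)])
    d=np.array([x,y])-[.5292,.1266]; X,Y=d@ex,d@ey; ph=np.arctan2(X,Y); F=np.array([fx,fy]); t=np.cos(ph)*ex-np.sin(ph)*ey; n=np.sin(ph)*ex+np.cos(ph)*ey
    print('phi %.3f r %.4f resist %.2f radial %.2f'%(ph%(2*np.pi),np.hypot(X,Y),-F@t,F@n))
if __name__=='__main__':
    for l in sys.stdin: T(*map(float,l.split()))
E
python3 tang.py <<'E'
.5646 .1619 -11.6 -.8
.5767 .142 -12.8 3.9
.5778 .1149 -4.4 8.7
.5645 .0911 1.1 9.3
.5406 .0778 6.3 7.8
.5135 .0791 7.6 .4
.4907 .0946 3.8 -7.1
.4795 .1205 -3.5 -7
.4841 .1483 -6.4 -4.4
.5028 .1691 -7.2 -2.8
E
```

```text
phi 0.881 r 0.0500 resist 7.62 radial -8.78
phi 1.352 r 0.0499 resist 7.66 radial -10.97
phi 1.901 r 0.0500 resist 7.43 radial -6.31
phi 2.453 r 0.0501 resist 7.34 radial -5.82
phi 3.006 r 0.0501 resist 7.91 radial -6.16
phi 3.555 r 0.0500 resist 7.09 radial -2.76
phi 4.113 r 0.0501 resist 7.89 radial 1.62
phi 4.685 r 0.0501 resist 6.52 radial 4.33
phi 5.255 r 0.0500 resist 6.74 radial 3.86
phi 5.822 r 0.0500 resist 7.59 radial 1.42
```

Call:
drive_tool(motion=[0,0.35,0.36,0,10,0,0.31,0.39,0,10])

```text
t: 19.4
tool_pos: [0.5668, 0.1595, 0.0692]
eef_rot: [[-0.001, 0.996, 0.094], [0.001, 0.094, -0.996], [-1.0, -0.001, -0.001]]
contact_force: [-6.5, 3.0, 3.7]
opening: 0.284
```

Call:
drive_tool(motion=[0,0.27,0.42,0,10,0,0.23,0.44,0,10])

```text
t: 19.6
tool_pos: [0.5725, 0.1515, 0.0692]
eef_rot: [[-0.001, 0.996, 0.094], [0.001, 0.094, -0.996], [-1.0, -0.001, -0.002]]
contact_force: [-7.0, 5.2, 4.0]
opening: 0.285
```

```bash
python3 tang.py <<'E'
.5367 .176 -7.1 2.5
.551 .1715 -7.5 1.1
.5595 .1663 -7.1 3.7
E
python3 -c "
from tang import *
s=robot.read_state();T(*s['tool_pos'][:2],*s['contact_force'][:2])"
```

```text
phi 0.245 r 0.0500 resist 7.39 radial 1.41
phi 0.546 r 0.0499 resist 7.23 radial -2.29
phi 0.746 r 0.0499 resist 7.89 radial -1.37
phi 1.143 r 0.0499 resist 7.97 radial -3.46
```

Call:
drive_tool(motion=[0,0.18,0.47,0,10,0,0.13,0.48,0,10])

```text
t: 19.8
tool_pos: [0.5765, 0.1427, 0.0692]
eef_rot: [[-0.001, 0.996, 0.094], [0.002, 0.094, -0.996], [-1.0, -0.001, -0.002]]
contact_force: [-6.9, 6.2, 3.0]
opening: 0.289
```

```bash
python3 -c "
from tang import *
s=robot.read_state();T(*s['tool_pos'][:2],*s['contact_force'][:2])
p=viewer.capture('top')
p['depth'][p['depth']==0]=9; C=cloud(p); a=np.radians(5.4); X=C[...,0]*np.cos(a)+C[...,1]*np.sin(a)-.540; Yy=-C[...,0]*np.sin(a)+C[...,1]*np.cos(a)-.076
hsv=cv2.cvtColor(p['img'],cv2.COLOR_RGB2HSV)
m=(abs(C[...,2]-.04)<.006)&(abs(X)<.035)&(Yy<-.075)&(Yy>-.23)&(hsv[...,1]>80)
print(m.sum(),np.percentile(X[m],[3,50,97]),np.percentile(Yy[m],[3,50,97]))
m=(abs(C[...,2]-.04)<.01)&(abs(X)<.015)&(Yy<-.075)&(Yy>-.23); print(np.histogram(Yy[m],np.arange(-.23,-.08,.003)))
save(p,'top5');cv2.imwrite('pics/z12.png',cv2.resize(cv2.cvtColor(p['img'][170:270,170:340],cv2.COLOR_RGB2BGR),None,fx=4.7,fy=4.7,interpolation=cv2.INTER_NEAREST))
"
```

```text
phi 1.336 r 0.0499 resist 8.13 radial -4.55
446 [-0.0206 -0.0006  0.02  ] [-0.197  -0.152  -0.1069]
(array([ 0,  0,  0,  0,  6,  9, 11, 10, 11, 10, 10, 11, 10, 11, 11, 11, 10,
       10, 11, 10, 11, 12, 10, 11, 11, 10, 11, 10, 10, 12, 10, 10, 10, 11,
       10, 10, 11, 10, 11, 11, 10,  8,  0,  2, 10, 11, 10, 10,  9,  3]), array([-0.23 , -0.227, -0.224, -0.221, -0.218, -0.215, -0.212, -0.209,
       -0.206, -0.203, -0.2  , -0.197, -0.194, -0.191, -0.188, -0.185,
       -0.182, -0.179, -0.176, -0.173, -0.17 , -0.167, -0.164, -0.161,
       -0.158, -0.155, -0.152, -0.149, -0.146, -0.143, -0.14 , -0.137,
       -0.134, -0.131, -0.128, -0.125, -0.122, -0.119, -0.116, -0.113,
       -0.11 , -0.107, -0.104, -0.101, -0.098, -0.095, -0.092, -0.089,
       -0.086, -0.083, -0.08 ]))
```

View pics/z12.png

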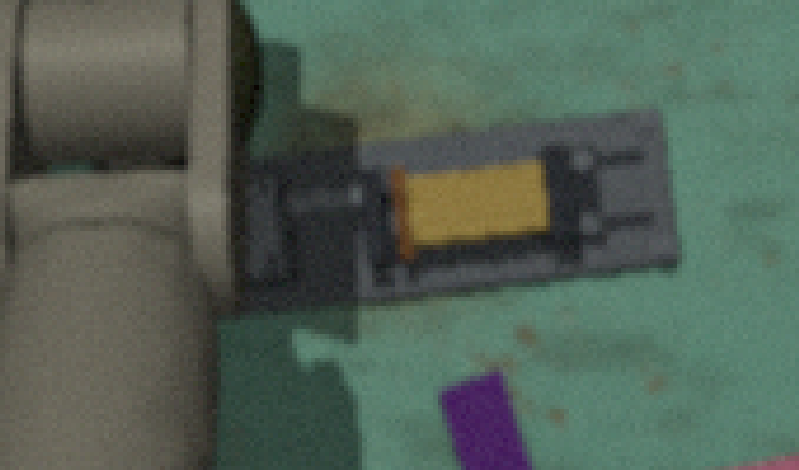

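Call:
drive_tool(motion=[0,0.09,0.5,0,10,0,0.03,0.49,0,10])

```text
t: 20.05
tool_pos: [0.5787, 0.1334, 0.0692]
eef_rot: [[-0.001, 0.996, 0.094], [0.003, 0.094, -0.996], [-1.0, -0.001, -0.003]]
contact_force: [-5.4, 8.7, 3.4]
opening: 0.284
```

```bash
python3 -c "
from tang import *
s=robot.read_state();T(*s['tool_pos'][:2],*s['contact_force'][:2])"
```

```text
phi 1.528 r 0.0499 resist 9.37 radial -4.18
```

Call:
drive_tool(motion=[0,-0.01,0.5,0,10,0,-0.07,0.5,0,10])

```text
t: 20.25
tool_pos: [0.5791, 0.1237, 0.0692]
eef_rot: [[0.0, 0.996, 0.094], [0.003, 0.094, -0.996], [-1.0, 0.0, -0.003]]
contact_force: [-1.8, 11.1, 2.1]
opening: 0.287
```

```bash
python3 -c "
from tang import *
s=robot.read_state();T(*s['tool_pos'][:2],*s['contact_force'][:2])"
```

```text
phi 1.723 r 0.0500 resist 11.00 radial -2.48
```

Call:
drive_tool(motion=[0,-0.09,0.4,0,10])

```text
t: 20.35
tool_pos: [0.5787, 0.1197, 0.0692]
eef_rot: [[0.0, 0.996, 0.094], [0.004, 0.094, -0.996], [-1.0, 0.001, -0.004]]
contact_force: [-2.1, 12.0, 0.8]
opening: 0.288
```

```bash
python3 -c "
from tang import *
s=robot.read_state();T(*s['tool_pos'][:2],*s['contact_force'][:2])"
```

```text
phi 1.804 r 0.0500 resist 11.59 radial -3.75
```

Call:
drive_tool(motion=[0,0,0,0,10,0,0,0,0,10])

```text
t: 20.55
tool_pos: [0.5786, 0.1192, 0.0692]
eef_rot: [[0.0, 0.996, 0.094], [0.003, 0.094, -0.996], [-1.0, 0.0, -0.003]]
contact_force: [-2.0, 9.4, 2.0]
opening: 0.287
```

Call:
drive_tool(motion=[0,0,0,0,75,0,0,0,0,75,0,0,0,0,75,0,0,0,0,75,0,0,0,0,75,0,0,0,0,75])

```text
t: 21.15
tool_pos: [0.5788, 0.1176, 0.0692]
eef_rot: [[0.0, 0.996, 0.094], [-0.0, 0.094, -0.996], [-1.0, 0.0, 0.0]]
contact_force: [-0.3, -0.3, 0.1]
opening: 0.747
```

Released with zero force. Next I'll go straight up, then back towards the robot to clear the view.

Call:
drive_tool(motion=[-1,0,0,0,75,-3,0,0,0,75,-3,0,0,0,75,-3,0,0,0,75,-2,0,0,0,75,0,-3,2,0,75,0,-4,3,0,75,0,-4,3,0,75])

```text
t: 21.95
tool_pos: [0.4754, 0.0271, 0.1898]
eef_rot: [[0.001, 0.995, 0.095], [-0.0, 0.095, -0.995], [-1.0, 0.001, 0.0]]
contact_force: [0.4, -2.1, -0.0]
opening: 0.752
```

Call:
drive_tool(motion=[0,0,4.5,0,75,0,0,4.5,0,75,0,0,4.5,0,75,0,0,4.5,0,75,0,0,4.5,0,75,0,0,3,0,75,0,0,0,0,75,0,0,0,0,75])

```text
t: 22.75
tool_pos: [0.5006, -0.2261, 0.1896]
eef_rot: [[0.0, 0.996, 0.093], [0.0, 0.093, -0.996], [-1.0, 0.0, -0.0]]
contact_force: [-0.2, 0.2, 0.6]
opening: 0.748
```

Run:
```python
from fit import *
s=robot.read_state(); print(s['t'],s['tool_pos'],s['contact_force'])
p=viewer.capture('top'); save(p,'top6')
cv2.imwrite('pics/z13.png',cv2.resize(cv2.cvtColor(p['img'][170:290,170:340],cv2.COLOR_RGB2BGR),None,fx=4.7,fy=4.7,interpolation=cv2.INTER_NEAREST))
p['depth'][p['depth']==0]=9; C=cloud(p); a=np.radians(5.4); X=C[...,0]*np.cos(a)+C[...,1]*np.sin(a)-.540; Y=-C[...,0]*np.sin(a)+C[...,1]*np.cos(a)-.076
m=(C[...,2]>.13)&(C[...,2]<.15)&(np.hypot(X,Y)<.08); x,y=[(np.percentile(v[m],3)+np.percentile(v[m],97))/2 for v in (X,Y)]; print('sleeve',x,y,np.hypot(x,y),np.arctan2(x,y)+2*np.pi)
hsv=cv2.cvtColor(p['img'],cv2.COLOR_RGB2HSV)
m=(abs(C[...,2]-.04)<.006)&(abs(X)<.035)&(Y<-.075)&(Y>-.23)&(hsv[...,1]>80)
print(m.sum(),np.percentile(X[m],[3,50,97]),np.percentile(Y[m],[3,50,97]),np.median(C[m][:,2]))
q=viewer.capture('scene');cv2.imwrite('pics/z14.png',q['img'][...,::-1])
```

```text
22.75 [ 0.5006 -0.2261  0.1896] [-0.2146  0.2487  0.5642]
sleeve 0.047260510966749006 -0.011588033315616334 0.04866043991747338 8.094432703282642
444 [-0.0206 -0.0004  0.0199] [-0.1968 -0.1515 -0.1076] 0.040150107213993105
```

View pics/z13.png

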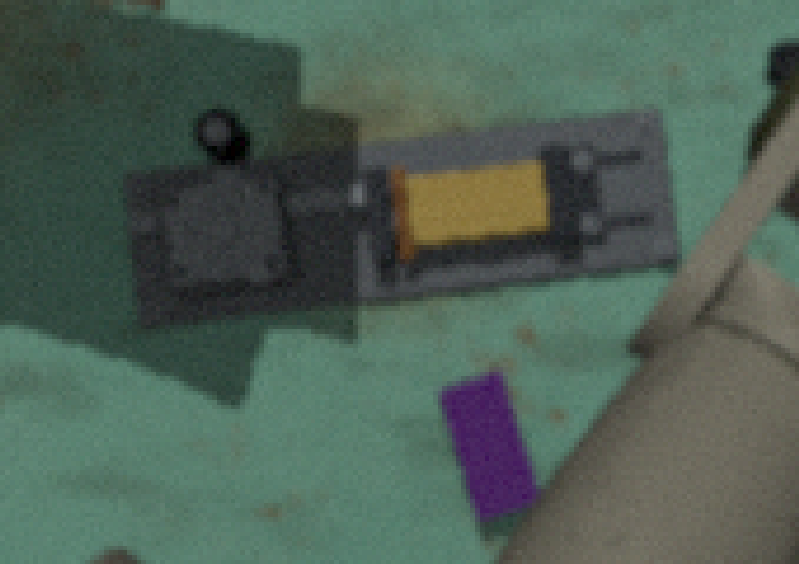

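View pics/z14.png

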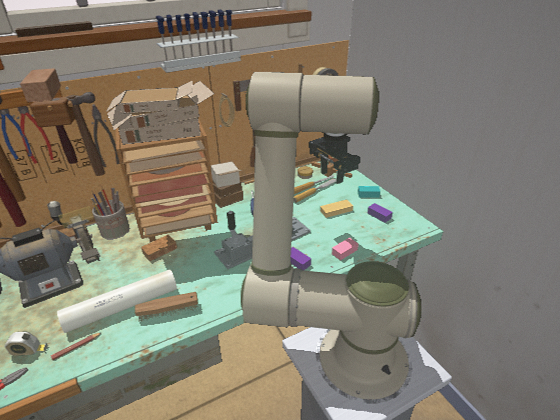

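The block sits between the pad and the stop (crop columns 405–548). The sleeve has stayed at 8.09 rad, the other things are undisturbed and the arm is clear.

```bash
python3 -c "
from rig import robot; print(robot.finish_job())"
```

```text
the job is handed in; nothing more can be done
None
```

The block is clamped lengthways in the press against the end stop, the arm is clear of it, and the job was handed in at about 23 s of the 72 s allowed.

- **Placing:** the block went in flat, about 0.2 mm off the middle line with its middle at press y ≈ -133 mm, and was let go before I touched the crank.
- **Cranking:** I held the sleeve throughout and wound clockwise from about 0.51 to 8.09 rad (roughly 1.2 turns). The effort at the sleeve averaged about 7.4 N running free and reached 11.6 N at the end, which works out to about 35 N of clamping.
- **Last checks:** after I let go, the force on the tool was near zero. The sleeve stayed at 8.09 rad, and the top view shows the block midway between the pad and the stop. I saw no change in the offcut, sanding block, brush or look-alikes in the last pictures.

**Disagreements:**
- **Height offset:** the reported tool height was about 30–35 mm lower than the cameras showed the fingertips. My first grasp therefore closed in the air above the block without touching it. I corrected the height by camera and by feel and worked with that offset afterwards.
- **Crank centre:** my first estimate of it was about 1 mm off and gave up to 11 N of sideways force on the sleeve for the first quarter turn. I corrected it while winding.

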